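# Close the washed butter dish

### The arm

A 6-joint arm with a two-finger parallel gripper is mounted at the origin on a cart in front of the work surface, level with it; the furniture and walls round the work are solid. World frame = base frame: x ahead of the robot, y to its left, z up, the work surface at z = 0. Lengths are in mm, angles in rad, forces in N, time in s.
With the tool pointing down it reaches from about 300 to 850 mm from the base axis. Payload 4.2 kg.
Tool frame: the origin (TCP) lies on the centre line of the jaws, within the pads' length; the fingertips stand 22 mm ahead of it and the grasp point (between the pads) lies 3 mm ahead of it; z points along the fingers, x is the direction in which the jaws open and shut, and the axes are right-handed (so a half turn about z gives the same grasp; the last joint's range is limited). The gripper opens to 91 mm and grips with 3 to 60 N. Pads are 32 mm wide; open, the fingers measure 118 mm over their backs; the gripper's body (76 mm by 178 mm) begins 60 mm behind the grasp point.
Start: joints at [-1.314, 0.32, 1.565, -0, 1.257, -0.02], TCP at [157.138, -553.129, 206.576] pointing down, gripper open.
Joint ranges: [-3.11, 3.11], [-0.84, 2.01], [0.21, 2.61], [-1.34, 4.49], [0.05, 2.63], [-2.56, 2.56]. Speed limits (rad/s): [2.57, 2.57, 3.14, 3.14, 3.14, 3.14].

### API

Orientations are given as a 3x3 rotation matrix whose columns are the frame's x, y, z axes.
In Python, from workcell import observe, viewer, close_job gives the robot as it stands. The module is installed in compiled form; this text tells all that it offers.
- The arm moves only by the tool apply_moves, never from a script. Its argument "plan" is a list of rows, each an object with "dr": the turn, a rotation vector about the tool's x, y, z in units of 6 degrees (1.0 is 6 degrees), a list of three; "slide": the shift along the tool's x, y, z in units of 40 mm (1.0 is 40 mm), a list of three; "hand": the finger opening in mm, from 0 to 91.2. A call has 1 to 20 rows; each row shifts and turns the commanded pose from where the row before left it, along the tool's axes as they then stand; what a row does not reach is not made up. A row lasts 1/10 s, in which the tool goes at most 50 mm and 8.59 degrees, less where a joint would pass 70% of its speed; a pose out of reach is approached as far as the arm can. A call is refused whole if a number of a shift passes 1 or a number of a turn 1, either way. A call with a gripper value outside its range is refused whole. The fingers move at their own pace and stop on an object; "squeeze" is the grip in N (left out, the last holds). Time passes only in rows, so rows that do not move let the fingers close. It gives the time, the measured TCP pose, the force and the opening at its end, in the units of the state.
- observe(): the state, without advancing time (a new reading comes with each control period).
- viewer.get_image(name): name is "scene" or "side" or "wrist"; returns a dict with "frame" (400x640x3 uint8, blue, green, red), "K" (3x3 intrinsics, pixels), "world_to_cam" (4x4, takes a point from world to camera coordinates). Camera axes: x right, y up, looking along -z (the intrinsics and any distortion apply to the point x, -y, -z); pixel columns grow to the right and rows downward; lengths in mm; the calibration is good to about 2 mm. A picture is of the moment at which its call begins. There is no depth.
- close_job(): hands the job in, once; it reports no verdict.
The state is a dict: "clock": time; "q": joint angles; "dq": joint speeds; "joint_efforts": joint torques, N m; "eef_pos": TCP position; "tool_rot": TCP orientation; "wrist_force": force on the tool from outside, world axes, zero at the start; "torque": the same for the moment, N m; "finger_gap": opening from 0.0 (shut) to 1.0 (fully open).
Only numpy, scipy, OpenCV 4.12 (cv2) and the standard library are available. Lean on these libraries where they do the work, as an engineer would, in place of code of your own. Each camera call takes 0.05 s, during which the arm holds its last target.

### The job

The half-round cover of the butter dish lies on its curved back on the plain end of its wooden board, gently rocking. Steady it with the fingers until it is still, then turn it over so that its open flat side is down, and bring it home into the shallow recess at the other end of the board, seated level all round, and let go. Do not fling the cover about, and leave the things standing round the board where they are.

Things in the scene. Friction and masses are not known exactly. Their poses are not given: they have to be found in the camera images.
- butter_cover: White cover, a hollow half cylinder: 70 mm across (x), 66 long (y, axis of the curve), 35 high, 0.2 kg; walls 2.5 mm, flat half-disc ends 3 mm. Origin: centre of its open flat side; z points out of the hollow: up at the start, down when turned over. Its x starts within 0.15 rad of the board's x. On its back it rocks about y, a little by itself and more when touched, origin 35 mm over the board.
- cover_mid (a point): Centre of the cover, half-way up (17.5 mm from the origin towards the curved back); same axes. The flat ends, 66 mm apart, can be gripped across. Rolled towards x by fingertips that follow its rim up, it does not slip (friction about 0.6); it stands on the other rim at 90 degrees and beyond about 120 falls flat by itself.
- butter_board: Light wooden board, 340 mm (x) by 120 mm (y), 16 mm thick; does not shift. Origin: centre of its underside, on the worktop (z = 0). x points along it from the plain end, where the cover starts, to the end with the recess; z up. Between the cover and the recess it is flat, with room to roll the cover over towards x (it lands about 90 mm further on).
- recess (a point): Centre of the floor of the recess, 105 mm from the board's middle towards its x end; axes as the board's. The recess is 77 mm (x) by 73 mm (y) and 4 mm deep, its flat floor 12 mm above the worktop; it takes the cover, set square with the board, with 3.5 mm of play each side. The cover's origin then lies at this point.
- mill: Bystander: glass salt mill, 44 mm wide, 90 mm tall, standing behind the board or off one of its ends. Origin: centre of its underside.
- tumbler: Bystander: clear tumbler, 83 mm wide, 94 mm tall, standing behind the board or off one of its ends. Origin: centre of its underside.
- timer: Bystander: white round kitchen timer, 63 mm wide, 52 mm tall, standing behind the board or off one of its ends. Origin: centre of its underside.
- jam_jar: Bystander: jar with a green lid, 70 mm wide, 104 mm tall, standing behind the board or off one of its ends. Origin: centre of its underside.
- butter_knife: Bystander: butter knife, 180 mm long, 10 mm high, lying on the worktop just behind the board and along it. Origin: its middle, on the worktop.

How it is judged:
By the outcome, as a careful person would: the job done as asked, in the order asked, and still so for the second after the job is handed in, with the robot touching nothing.
It also fails if it takes over 58 s, if anything falls off the work surface, if the arm or the gripper's body presses on something with over 40 N, if the wrist force passes 120 N, or if a joint passes its speed limit or range.

## Working session

There is one attempt and no reset: what is moved stays moved. The work goes in short steps, Python scripts to look and compute and a tool call to move; the robot and the scene stay as the last step left them, time stands still between calls to the robot, and variables do not carry over. Pictures are saved under pics/ and viewed, and the job is handed in when it is done.

Besides the shell and the picture viewer there is one more tool, called as name(argument=value, ...) on one line, values as JSON. apply_moves: Moves the arm, as the interface text tells. Its arguments: {"type":"object","properties":{"plan":{"type":"array"},"squeeze":{"type":"number"}},"required":["plan"]}

```bash
mkdir -p pics
cat > h.py <<'E'
import numpy as np, cv2
from workcell import observe, viewer, close_job
def snap(name,tag):
    d=viewer.get_image(name); cv2.imwrite(f'pics/{tag}.png',d['frame']); np.savez(f'pics/{tag}.npz',K=d['K'],T=d['world_to_cam']); return d
def ray(tag,u,v):
    z=np.load(f'pics/{tag}.npz');K=z['K'];T=z['T']
    p=np.linalg.solve(K,[u,v,1]); d=np.array([p[0],-p[1],-1.]); R=T[:3,:3]; o=-R.T@T[:3,3]; return o,R.T@d/np.linalg.norm(d)
def onz(tag,u,v,z):
    o,d=ray(tag,u,v); return o+d*(z-o[2])/d[2]
def tri(*obs):
    A=np.zeros((3,3));b=np.zeros(3)
    for t,u,v in obs:
        o,d=ray(t,u,v);P=np.eye(3)-np.outer(d,d);A+=P;b+=P@o
    x=np.linalg.solve(A,b); r=[np.linalg.norm((np.eye(3)-np.outer(ray(t,u,v)[1],ray(t,u,v)[1]))@(x-ray(t,u,v)[0])) for t,u,v in obs]
    return x,r
def proj(tag,p):
    z=np.load(f'pics/{tag}.npz');c=z['T']@np.append(p,1); q=z['K']@np.array([c[0],-c[1],-c[2]]); return q[:2]/q[2]
E
python3 - <<'E'
from h import *
for n in ['scene','side','wrist']:
    d=snap(n,n+'0'); T=d['world_to_cam']; print(n,(-T[:3,:3].T@T[:3,3]).round(),d['K'].round(1).tolist(),[k for k in d])
s=observe(); print(s)
E
```

```text
scene [-93. 678. 490.] [[386.1, 0.0, 324.0], [0.0, 386.1, 197.1], [0.0, 0.0, 1.0]] ['frame', 'K', 'world_to_cam']
side [ 105.  284. 1051.] [[426.6, 0.0, 318.2], [0.0, 426.6, 199.0], [0.0, 0.0, 1.0]] ['frame', 'K', 'world_to_cam']
wrist [ 234. -530.  384.] [[307.8, 0.0, 313.8], [0.0, 307.8, 197.0], [0.0, 0.0, 1.0]] ['frame', 'K', 'world_to_cam']
{'clock': 0.15, 'q': array([-1.31401738e+00,  3.20142481e-01,  1.56538173e+00,  1.37529108e-05,
        1.25735886e+00, -2.00053472e-02]), 'dq': array([-4.87156535e-04, -2.35627060e-03, -2.83009432e-03,  4.94529512e-05,
        4.73906684e-04,  5.20826782e-04]), 'joint_efforts': array([ 1.28679505e-05, -4.12772441e+01, -2.32153809e+01,  7.27256318e-02,
        4.33662382e-02, -9.34660034e-05]), 'eef_pos': array([ 157.03461619, -552.7558813 ,  205.92150975]), 'tool_rot': array([[ 2.73259465e-01, -9.61940313e-01, -3.15067353e-04],
       [-9.61939500e-01, -2.73259644e-01,  1.25142566e-03],
       [-1.28989198e-03, -3.88881740e-05, -9.99999167e-01]]), 'wrist_force': array([-0.21983128, -0.10236286,  0.11841154]), 'torque': array([-0.01682519, -0.02596787,  0.03401834]), 'finger_gap': 1.0015803409167772}
```

View pics/scene0.png

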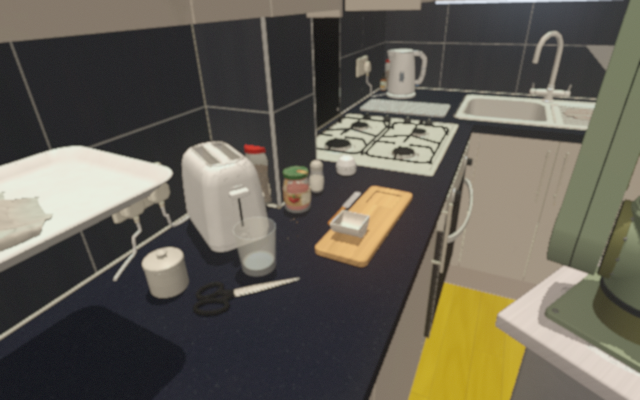

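View pics/side0.png

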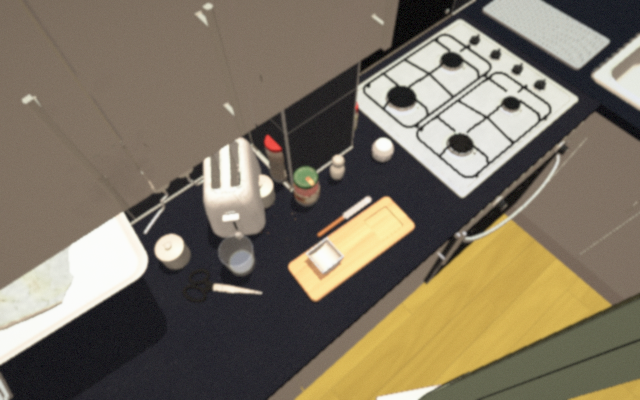

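View pics/wrist0.png

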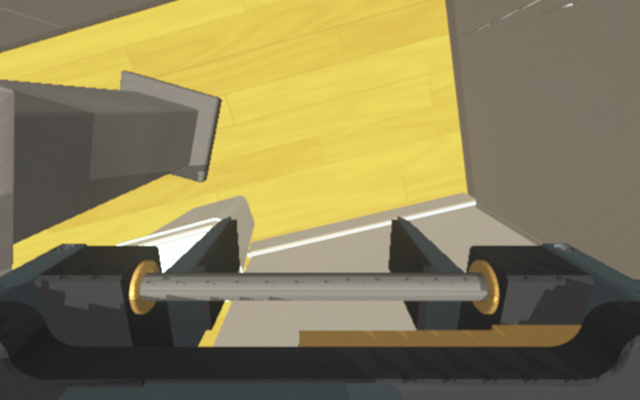

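The scene view shows the board at about (367,225) with the cover at (350,225). In the side view the board runs from (290,265) to (414,230) with the cover at (324,257). The wrist camera sees only floor, so I'll enlarge the other two.

```bash
python3 - <<'E'
import cv2
a=cv2.imread('pics/scene0.png')[170:280,290:430]; cv2.imwrite('pics/scene0c.png',cv2.resize(a,None,fx=5.5,fy=5.4,interpolation=cv2.INTER_CUBIC))
a=cv2.imread('pics/side0.png')[185:310,280:425]; cv2.imwrite('pics/side0c.png',cv2.resize(a,None,fx=5,fy=4.8,interpolation=cv2.INTER_CUBIC))
E
python3 - <<'E'
from h import *
for u,v in [(290,265),(316,299),(414,230),(388,198)]: print(onz('side0',u,v,16).round(), onz('side0',324,257,50).round())
print(proj('scene0',onz('side0',324,257,50)))
E
```

```text
[486. 305.  16.] [479. 218.  50.]
[388. 255.  16.] [479. 218.  50.]
[525. -32.  16.] [479. 218.  50.]
[631.  12.  16.] [479. 218.  50.]
[350.06567755 220.66544855]
```

View pics/scene0c.png

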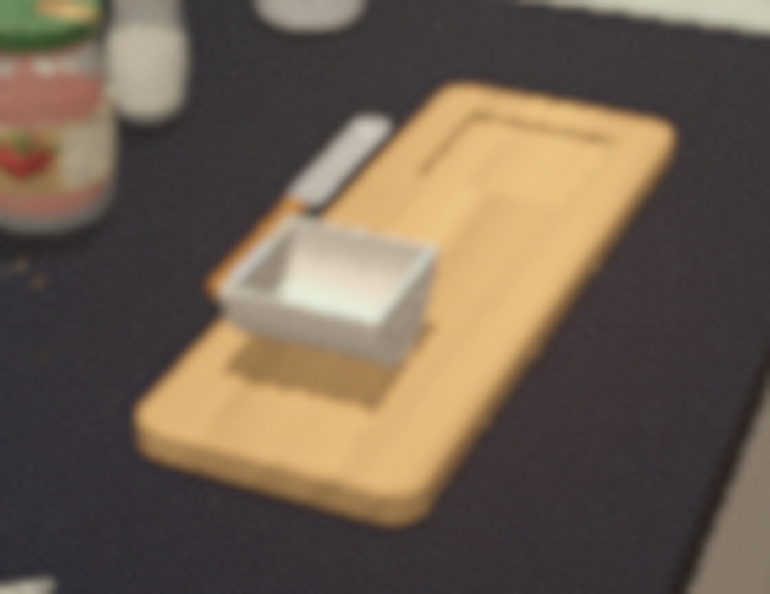

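View pics/side0c.png

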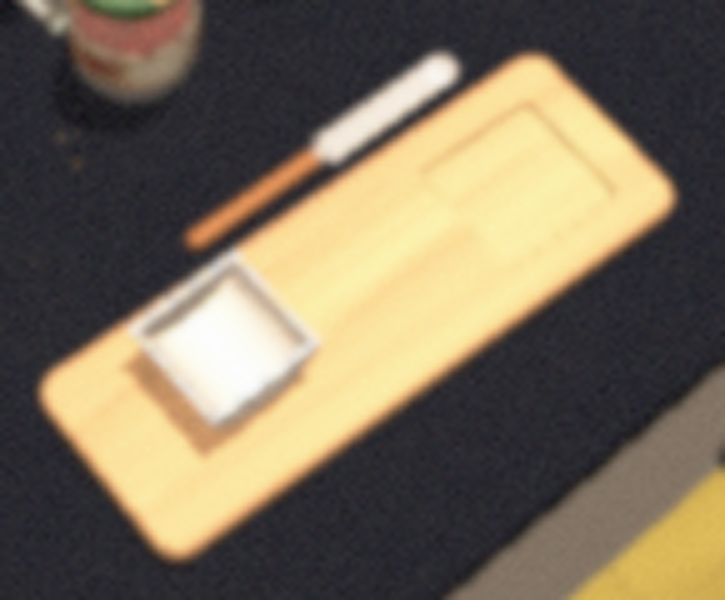

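apply_moves(plan=[{"dr": [0, 0, -0.7], "slide": [-0.05, -1.0, 0], "hand": 91}, {"dr": [0, 0, -0.7], "slide": [-0.05, -1.0, 0], "hand": 91}, {"dr": [0, 0, -0.7], "slide": [-0.05, -1.0, 0], "hand": 91}, {"dr": [0, 0, -0.7], "slide": [-0.05, -1.0, 0], "hand": 91}, {"dr": [0, 0, -0.7], "slide": [-0.05, -1.0, 0], "hand": 91}, {"dr": [0, 0, -0.7], "slide": [-0.05, -1.0, 0], "hand": 91}, {"dr": [0, 0, -0.7], "slide": [-0.05, -1.0, 0], "hand": 91}, {"dr": [0, 0, -0.7], "slide": [-0.05, -1.0, 0], "hand": 91}, {"dr": [0, 0, -0.7], "slide": [-0.05, -1.0, 0], "hand": 91}, {"dr": [0, 0, -0.7], "slide": [-0.05, -1.0, 0], "hand": 91}, {"dr": [0, 0, -0.7], "slide": [-0.05, -1.0, 0], "hand": 91}, {"dr": [0, 0, -0.7], "slide": [-0.05, -1.0, 0], "hand": 91}, {"dr": [0, 0, -0.7], "slide": [-0.05, -1.0, 0], "hand": 91}, {"dr": [0, 0, -0.7], "slide": [-0.05, -1.0, 0], "hand": 91}, {"dr": [0, 0, -0.7], "slide": [-0.05, -1.0, 0], "hand": 91}, {"dr": [0, 0, -0.7], "slide": [-0.05, -1.0, 0], "hand": 91}, {"dr": [0, 0, -0.7], "slide": [-0.05, -1.0, -0.1], "hand": 91}, {"dr": [0, 0, -0.7], "slide": [-0.05, -1.0, -0.2], "hand": 91}])

```text
clock: 1.95
eef_pos: [546.5, -6.7, 217.7]
tool_rot: [[1.0, 0.028, -0.002], [0.028, -1.0, -0.0], [-0.002, -0.0, -1.0]]
wrist_force: [0.5, -0.8, -0.4]
finger_gap: 1.001
```

Run:
```python
from h import *
snap('wrist','w1'); s=observe(); print(s['clock'],s['q'].round(4),s['eef_pos'].round(1),s['tool_rot'].round(4).tolist())
np.savez('pics/s1.npz',**{k:np.array(v) for k,v in s.items()})
```

```text
2.0 [-0.0261  0.267   1.607   0.0058  1.2669 -0.0617] [547.   -0.9 219.5] [[0.9994, 0.0339, 0.0008], [0.0339, -0.9994, 0.0055], [0.001, -0.0054, -1.0]]
```

View pics/w1.png

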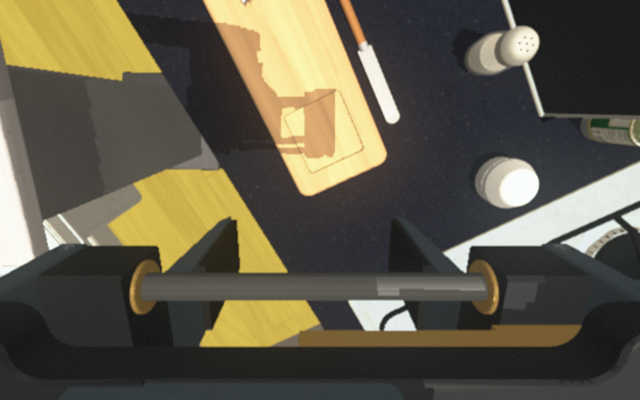

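The wrist view shows the recess outline, with corners near (284,113), (336,91), (363,149) and (309,173). The mill is at (505,47), the timer at (507,182) and the knife handle at (380,95). I'll move on to look over the cover.

apply_moves(plan=[{"dr": [0, 0, -0.7], "slide": [-0.1, -0.9, -0.2], "hand": 91}, {"dr": [0, 0, -0.7], "slide": [-0.1, -0.9, -0.2], "hand": 91}, {"dr": [0, 0, -0.7], "slide": [-0.1, -0.9, -0.2], "hand": 91}, {"dr": [0, 0, -0.7], "slide": [-0.1, -0.6, -0.2], "hand": 91}, {"dr": [0, 0, -0.7], "slide": [0, 0, 0], "hand": 91}, {"dr": [0, 0, 0], "slide": [0, 0, 0], "hand": 91}])

```text
clock: 2.6
eef_pos: [514.3, 120.6, 250.6]
tool_rot: [[0.924, 0.383, 0.0], [0.383, -0.924, -0.0], [0.0, 0.0, -1.0]]
wrist_force: [-0.2, -0.0, 0.1]
finger_gap: 1.0
```

Run:
```python
from h import *
snap('wrist','w2'); s=observe(); print(s['clock'],s['q'].round(4),s['eef_pos'].round(1),s['tool_rot'].round(4).tolist())
np.savez('pics/s2.npz',**{k:np.array(v) for k,v in s.items()})
```

```text
2.65 [ 2.0780e-01  2.2050e-01  1.5922e+00 -3.0000e-04  1.3292e+00 -1.8290e-01] [514.5 120.1 250.3] [[0.9246, 0.381, -0.0002], [0.381, -0.9246, -0.0004], [-0.0004, 0.0003, -1.0]]
```

View pics/w2.png

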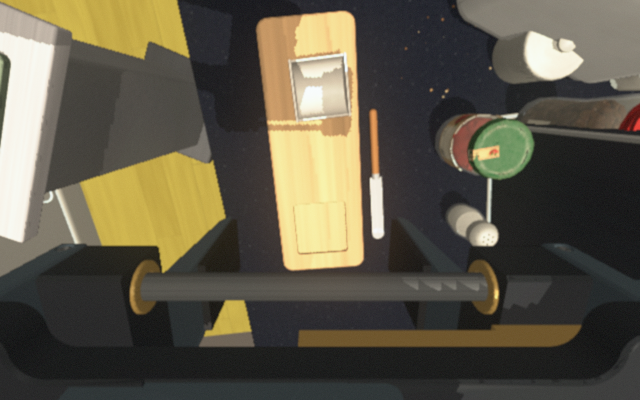

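This view shows the whole board, with the cover's rim at about (290..350, 55..120) and the recess at (294..347, 201..254). Next I'll enlarge both views.

Run:
```python
import cv2
I=cv2.INTER_CUBIC
def c(n,x,y,w,h,f,o): cv2.imwrite(f'pics/{o}.png',cv2.resize(cv2.imread(f'pics/{n}.png')[y:y+h,x:x+w],None,fx=f,fy=f,interpolation=I))
c('w2',270,40,100,100,6,'w2c'); c('w2',250,180,130,100,6,'w2r'); c('w1',260,70,140,100,5.5,'w1r')
```

```text
(no output)
```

View pics/w2c.png

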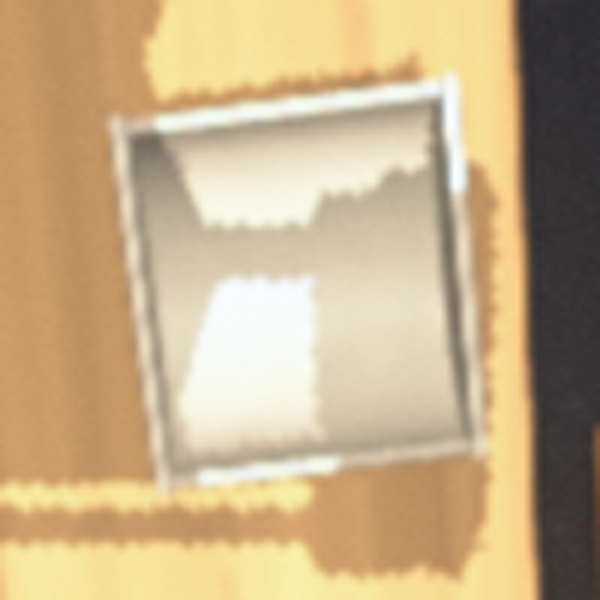

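View pics/w2r.png

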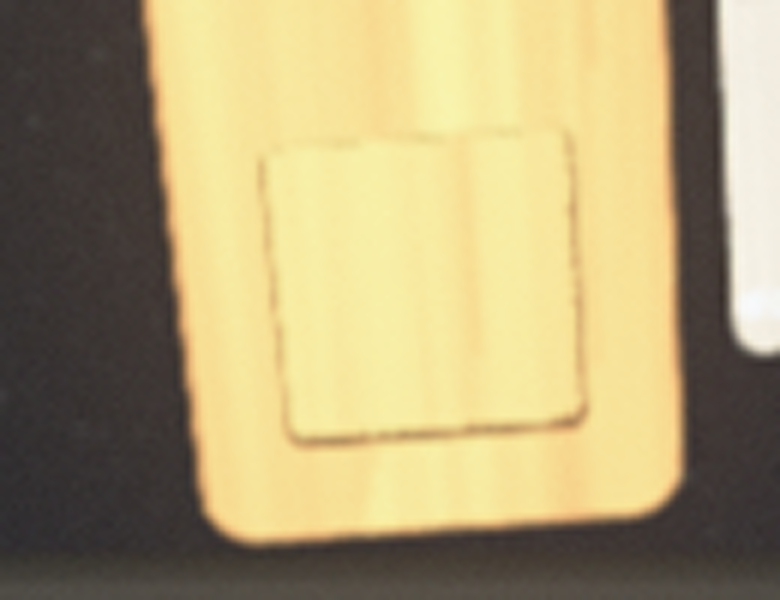

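View pics/w1r.png

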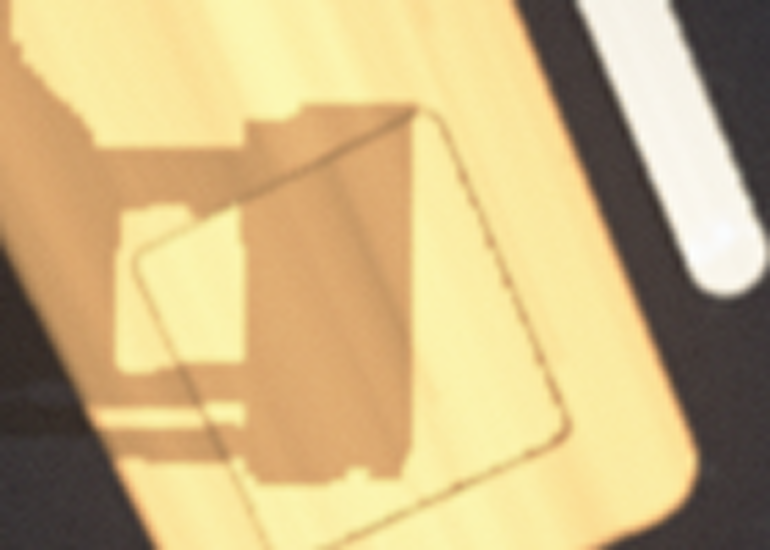

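Run:
```python
from h import *
w2=[(250+x/6,180+y/6) for x,y in [(260,148),(570,128),(587,422),(292,445)]]
w1=[(260+x/5.5,70+y/5.5) for x,y in [(133,255),(420,103),(572,430)]]
R=[onz('w2',*p,16) for p in w2]; print(np.round(R,1).tolist(),np.mean(R,0))
for a,b in zip(w2,w1): x,r=tri(('w2',*a),('w1',*b)); print('tri',x.round(1),np.round(r,1))
for b in w1: print('w1 z16',onz('w1',*b,16).round(1))
e1=(R[3]-R[0])+(R[2]-R[1]); e2=(R[1]-R[0])+(R[2]-R[3]); print('yaw',np.arctan2(e1[1],e1[0]),np.arctan2(e2[1],e2[0]),np.linalg.norm(e1)/2,np.linalg.norm(e2)/2)
c=[(270+x/6,40+y/6) for x,y in [(112,118),(455,80),(485,452),(160,490)]]
for h in (51,):
  C=[onz('w2',*p,h) for p in c]; print(np.round(C,1).tolist(),np.mean(C,0))
  e1=(C[3]-C[0])+(C[2]-C[1]); e2=(C[1]-C[0])+(C[2]-C[3]); print('yaw',np.arctan2(e1[1],e1[0]),np.arctan2(e2[1],e2[0]),np.linalg.norm(e1)/2,np.linalg.norm(e2)/2)
# scene cover corners  (crop 5.5,5.4 off 290,170)
sc=[(290+x/5.5,170+y/5.4) for x,y in [(220,292),(298,220),(438,245),(380,330)]]
print(np.mean(sc,0),proj('scene0',np.mean(C,0)), tri(('scene0',*np.mean(sc,0)),('w2',*np.mean(c,0))))
sd=[(280+x/5,185+y/4.8) for x,y in [(132,328),(238,255),(318,342),(212,428)]]
print(tri(('side0',*np.mean(sd,0)),('w2',*np.mean(c,0))))
# bystanders (bases approx)
for n,t,u,v in [('tumbler','side0',239,268),('jar','side0',308,203),('mill','side0',337,178),('timer','side0',382,157),('knife tip','side0',320,233),('knife end','side0',370,199)]: print(n,onz(t,u,v,5).round())
```

```text
[[507.9, 62.5, 16.0], [573.0, 94.8, 16.0], [607.6, 27.6, 16.0], [543.1, -5.8, 16.0]] [557.91620788  44.76460146  16.        ]
tri [508.4  62.1  14.1] [0.5 0.5]
tri [570.6  95.6  21.5] [1.3 1.3]
tri [607.3  27.5  16.1] [0.3 0.3]
w1 z16 [509.   62.4  16. ]
w1 z16 [569.8  95.3  16. ]
w1 z16 [607.   27.3  16. ]
yaw -1.0948948308220268 0.4687313231438475 76.26096760867134 72.6484349550069
[[438.2, 231.9, 51.0], [495.2, 262.6, 51.0], [528.3, 203.3, 51.0], [471.6, 172.0, 51.0]] [483.35318161 217.44610465  51.        ]
yaw -1.0619862182915887 0.499464899073302 68.23104835036281 64.75439672263367
[350.72727273 220.32407407] [349.30553195 219.40405272] (array([481.79926778, 216.98662154,  49.33966688]), [np.float64(1.8289710768954182), np.float64(1.8289710768953065)])
(array([482.5227394 , 216.81264747,  52.40375629]), [np.float64(1.4570428932363932), np.float64(1.4570428932363577)])
tumbler [505. 436.   5.]
jar [661. 231.   5.]
mill [726. 136.   5.]
timer [773.  -8.   5.]
knife tip [565. 214.   5.]
knife end [642.  59.   5.]
```

apply_moves(plan=[{"dr": [-0.5, 0, -0.55], "slide": [-0.5, -0.9, 0], "hand": 91}, {"dr": [-1, 0, -0.55], "slide": [-0.5, -0.9, 0], "hand": 91}, {"dr": [-1, 0, 0], "slide": [-0.3, -0.9, 0], "hand": 91}, {"dr": [-1, 0, 0], "slide": [0, -0.9, 0], "hand": 91}, {"dr": [-1, 0, 0], "slide": [0, -0.6, 0], "hand": 91}, {"dr": [-0.5, 0, 0], "slide": [0, 0, 0], "hand": 91}, {"dr": [0, 0, 0], "slide": [0, 0, 0], "hand": 91}])

```text
clock: 3.35
eef_pos: [392.2, 245.6, 223.6]
tool_rot: [[0.873, 0.426, 0.236], [0.487, -0.753, -0.442], [-0.011, 0.501, -0.865]]
wrist_force: [0.1, 0.2, 0.2]
finger_gap: 0.998
```

Run:
```python
from h import *
s=observe(); print(s['clock'],s['q'].round(4),s['eef_pos'].round(1),s['tool_rot'].round(4).tolist())
np.savez('pics/s3.npz',**{k:np.array(v) for k,v in s.items()})
```

```text
3.35 [ 0.8834  0.2309  1.7675 -0.4903  1.3853  0.5235] [392.2 245.6 223.6] [[0.8732, 0.4263, 0.2361], [0.4872, -0.7533, -0.4418], [-0.0105, 0.5008, -0.8655]]
```

```bash
cat > k.py <<'E'
from h import *
from scipy.spatial.transform import Rotation as Ro
from scipy.optimize import least_squares
Z=lambda a:Ro.from_euler('z',a).as_matrix(); Y=lambda a:Ro.from_euler('y',a).as_matrix()
def fk(q,p,s4=1,s6=1):
    d1,a1,b,L1,a3,L2,L3=p
    R=Z(q[0]); x=R@np.array([a1,b,d1]); R=R@Y(q[1]); x=x+R@[0,0,L1]; R=R@Y(q[2]); x=x+R@[a3,0,L2]
    R=R@Z(s4*q[3])@Y(q[4]); R=R@Z(s6*q[5]); x=x+R@[0,0,L3]; return x,R
E
python3 - <<'E'
from k import *
S=[dict(np.load(f'pics/s{i}.npz')) for i in (2,3)]
S0=dict(q=np.array([-1.31401738e+00,3.20142481e-01,1.56538173,1.375e-05,1.25735886,-2.0005e-02]),eef_pos=np.array([157.03,-552.76,205.92]),tool_rot=np.array([[.27326,-.96194,-.0003],[-.96194,-.27326,.00125],[-.00129,0,-1]]))
for s4 in (1,-1):
  for s in [S0]+S:
    x,R=fk(s['q'],[0]*7,s4); print(s4,(R.T@s['tool_rot']).round(3).tolist())
E
```

```text
1 [[-1.0, -0.0, -0.0], [0.0, -1.0, 0.0], [0.0, -0.0, 1.0]]
1 [[-1.0, -0.0, -0.0], [0.0, -1.0, 0.0], [-0.0, 0.0, 1.0]]
1 [[-1.0, -0.0, 0.0], [0.0, -1.0, 0.0], [-0.0, 0.0, 1.0]]
-1 [[-1.0, 0.0, -0.0], [-0.0, -1.0, 0.0], [-0.0, -0.0, 1.0]]
-1 [[-1.0, -0.0, 0.0], [0.0, -1.0, -0.001], [0.0, -0.001, 1.0]]
-1 [[-0.878, 0.032, -0.478], [0.339, -0.664, -0.667], [-0.339, -0.747, 0.572]]
```

```bash
cat >> k.py <<'E'
def data():
    import glob
    S=[dict(np.load(f)) for f in sorted(glob.glob('pics/s[2-9]*.npz')) if 'side' not in f and 'scene' not in f]
    D=[(s['q'],s['eef_pos']) for s in S]
    D.append((np.array([-1.31401738e+00,3.20142481e-01,1.56538173,1.375e-05,1.25735886,-2.0005e-02]),np.array([157.03,-552.76,205.92])))
    return D
def fit():
    D=data(); p0=np.array([250,0,11,350,0,350,250.])
    f=lambda p:np.concatenate([(fk(q,p)[0]-x) for q,x in D]+[0.003*(p-p0)])
    r=least_squares(f,p0); return r.x, [np.linalg.norm(fk(q,r.x)[0]-x).round(2) for q,x in D]
def ik(x,R,p,q0):
    R=R@np.diag([-1,-1,1]); best=None
    lo=np.array([-3.11,-.84,.21,-1.34,.05,-2.56]);hi=np.array([3.11,2.01,2.61,4.49,2.63,2.56])
    for k in range(6):
        st=np.clip(q0+np.random.default_rng(k).normal(0,.4*(k>0),6),lo+.01,hi-.01)
        def f(q):
            a,B=fk(q,p); return np.concatenate([(a-x)/100,Ro.from_matrix(B.T@R).as_rotvec()])
        r=least_squares(f,st,bounds=(lo,hi))
        if best is None or r.cost<best.cost: best=r
    return best.x,best.cost
E
python3 - <<'E'
from k import *
p,r=fit(); print(p.round(1),r)
def rot(yaw,th): # tool x along (cos yaw,sin yaw); th>0: hand on plain side
    xb=np.array([np.sin(yaw),-np.cos(yaw),0]); tx=np.array([np.cos(yaw),np.sin(yaw),0]); tz=np.sin(th)*xb-np.cos(th)*np.array([0,0,1]); return np.column_stack([tx,np.cross(tz,tx),tz])
q=data()[-2][0]
for th in (40,50,60,65,70):
    R=rot(.505,np.radians(th)); 
    for back in (100,0):
        x=np.array([483,217,43])-(3+back)*R[:,2]; qq,c=ik(x,R,p,q); print(th,back,qq.round(2),'%.1e'%c)
for th in (-30,-50,-60,-65,-70,-75):
    R=rot(.475,np.radians(th)); x=np.array([530,100,50])-3*R[:,2]; qq,c=ik(x,R,p,np.array([0,.5,1.8,.8,1.3,-.5])); print(th,qq.round(2),'%.1e'%c)
E
```

```text
[1.408e+02 1.000e-01 1.150e+01 5.913e+02 2.520e+01 4.170e+02 3.431e+02] [np.float64(0.02), np.float64(0.01), np.float64(0.03)]
40 100 [ 0.92  0.48  1.77 -0.66  1.29  0.73] 4.4e-32
40 0 [ 0.81  0.55  1.9  -0.76  1.09  0.81] 7.8e-32
50 100 [ 1.    0.58  1.76 -0.76  1.39  0.87] 6.7e-31
50 0 [ 0.88  0.63  1.89 -0.87  1.21  0.95] 1.8e-30
60 100 [ 1.06  0.69  1.74 -0.83  1.49  0.98] 1.2e-30
60 0 [ 0.94  0.72  1.87 -0.94  1.33  1.06] 4.8e-29
65 100 [ 1.09  0.75  1.73 -0.86  1.55  1.03] 3.5e-31
65 0 [ 0.96  0.77  1.86 -0.97  1.39  1.11] 5.4e-31
70 100 [ 1.11  0.81  1.72 -0.89  1.6   1.07] 5.8e-31
70 0 [ 0.98  0.82  1.85 -1.    1.46  1.15] 2.5e-30
-30 [-0.11  0.56  1.73  0.46  1.2  -0.83] 7.8e-29
-50 [-0.22  0.72  1.64  0.63  1.46 -1.  ] 1.9e-31
-60 [-0.26  0.81  1.6   0.7   1.59 -1.05] 4.8e-30
-65 [-0.28  0.85  1.58  0.73  1.65 -1.08] 3.2e-30
-70 [-0.29  0.9   1.57  0.76  1.71 -1.1 ] 2.5e-30
-75 [-0.3   0.94  1.55  0.78  1.77 -1.11] 3.4e-30
```

apply_moves(plan=[{"dr": [-0.9, 0, 0], "slide": [0.5, -0.9, 0], "hand": 91}, {"dr": [-0.9, 0, 0], "slide": [0.5, -0.2, 0.6], "hand": 91}, {"dr": [-0.9, 0, 0], "slide": [0.5, 0.2, 0.6], "hand": 91}, {"dr": [-0.6, 0, 0], "slide": [0, 0, 0], "hand": 91}, {"dr": [0, 0, 0], "slide": [0, 0, 0], "hand": 91}])

```text
clock: 3.85
eef_pos: [444.5, 274.2, 167.6]
tool_rot: [[0.876, 0.319, 0.363], [0.483, -0.561, -0.673], [-0.011, 0.764, -0.645]]
wrist_force: [-0.3, 0.3, 0.3]
finger_gap: 0.994
```

```bash
cat >> k.py <<'E'
def rot(yaw,th):
    xb=np.array([np.sin(yaw),-np.cos(yaw),0]); tx=np.array([np.cos(yaw),np.sin(yaw),0]); tz=np.sin(th)*xb-np.cos(th)*np.array([0,0,1]); return np.column_stack([tx,np.cross(tz,tx),tz])
def to(x,R=None,s=None):
    s=s or observe(); T=s['tool_rot']; d=T.T@(np.array(x)-s['eef_pos'])/40
    print('t',s['clock'],'pos',s['eef_pos'].round(1),'slide units',d.round(2)); 
    if R is not None: print('dr units',(np.degrees(Ro.from_matrix(T.T@R).as_rotvec())/6).round(2))
E
python3 - <<'E'
from k import *
s=observe(); np.savez('pics/s4.npz',**{k:np.array(v) for k,v in s.items()})
R=rot(.505,np.radians(50)); a=R[:,2]; G=np.array([483,217,44]); to(G-103*a,R); to(G-3*a,R); print(s['q'].round(2)); p,r=fit();print(p.round(1),r)
for z,u,v in [(94,237,247),(0,240,267)]: print(onz('side0',u,v,z).round())
snap('side','side1');snap('wrist','w4'); s=observe()
E
```

```text
t 3.85 pos [444.5 274.2 167.6] slide units [ 0.17 -1.26  0.73]
dr units [-0.03  0.08  0.08]
t 3.85 pos [444.5 274.2 167.6] slide units [ 0.19 -1.25  3.23]
dr units [-0.03  0.08  0.08]
[ 0.99  0.49  1.73 -0.74  1.47  0.77]
[140.4   0.   11.5 591.6  25.1 417.  343.1] [np.float64(0.0), np.float64(0.02), np.float64(0.01), np.float64(0.01)]
[525. 423.  94.]
[509. 434.   0.]
```

View pics/side1.png

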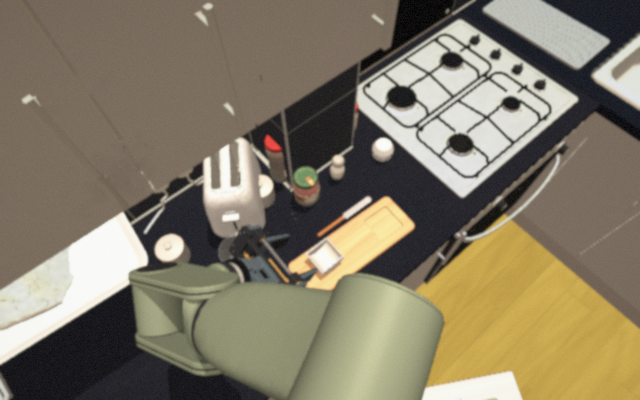

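View pics/w4.png

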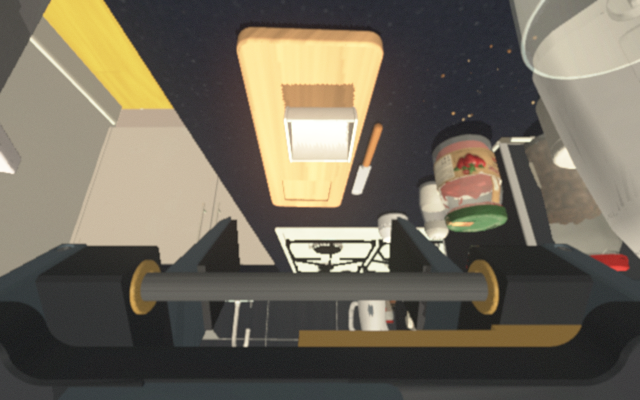

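The cover's rim appears at (285..355, 108..162), square between the jaws. The tumbler at upper right is clear of the hand. I'll line up and go in slowly.

apply_moves(plan=[{"dr": [0, 0.08, 0.08], "slide": [0.18, -0.6, 0], "hand": 91}, {"dr": [0, 0, 0], "slide": [0, -0.65, 0], "hand": 91}, {"dr": [0, 0, 0], "slide": [0, 0, 0.8], "hand": 91}, {"dr": [0, 0, 0], "slide": [0, 0, 0.6], "hand": 91}, {"dr": [0, 0, 0], "slide": [0, 0, 0], "hand": 91}])

```text
clock: 4.45
eef_pos: [455.7, 266.9, 95.2]
tool_rot: [[0.876, 0.31, 0.37], [0.483, -0.566, -0.668], [0.003, 0.763, -0.646]]
wrist_force: [-0.5, -0.4, 0.4]
finger_gap: 0.994
```

Run:
```python
from k import *
R=rot(.505,np.radians(50)); a=R[:,2]; G=np.array([483,217,44]);to(G-3*a,R)
snap('wrist','w5'); snap('scene','sc5'); cv2.imwrite('pics/sc5c.png',cv2.resize(cv2.imread('pics/sc5.png')[150:290,260:440],None,fx=4,fy=4,interpolation=2))
print(observe()['wrist_force'])
```

```text
t 4.45 pos [455.7 266.9  95.2] slide units [-0.01 -0.06  1.84]
dr units [-0.04 -0.01 -0.02]
[-0.11328007  0.28402071  1.17478599]
```

View pics/w5.png

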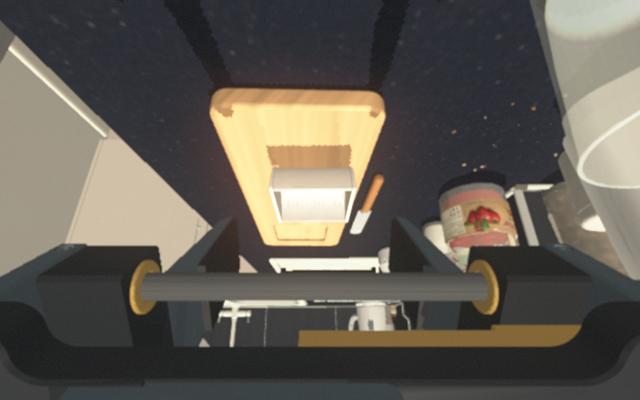

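View pics/sc5c.png

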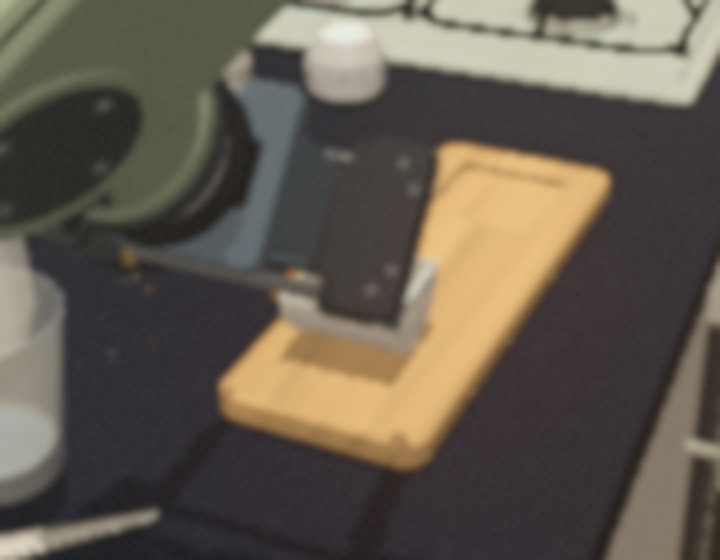

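apply_moves(plan=[{"dr": [0, 0, 0], "slide": [0, -0.03, 0.5], "hand": 91}, {"dr": [0, 0, 0], "slide": [0, -0.03, 0.5], "hand": 91}, {"dr": [0, 0, 0], "slide": [0, 0, 0.45], "hand": 91}, {"dr": [0, 0, 0], "slide": [0, 0, 0.4], "hand": 91}, {"dr": [0, 0, 0], "slide": [0, 0, 0], "hand": 91}])

```text
clock: 5.05
eef_pos: [482.7, 220.9, 45.6]
tool_rot: [[0.875, 0.31, 0.373], [0.485, -0.566, -0.667], [0.004, 0.764, -0.646]]
wrist_force: [0.0, 0.2, -0.2]
finger_gap: 0.997
```

Run:
```python
from k import *
R=rot(.505,np.radians(50)); a=R[:,2]; G=np.array([483,217,44]);to(G-3*a,R)
snap('wrist','w6');  print(observe()['wrist_force'])
```

```text
t 5.05 pos [482.7 220.9  45.6] slide units [-0.04  0.03  0.02]
dr units [-0.04 -0.03 -0.02]
[-0.63587346 -0.63104194  0.08725813]
```

View pics/w6.png

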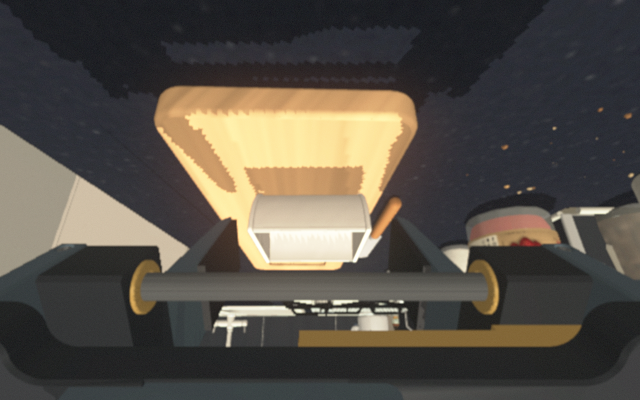

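The cover is centred between the fingers (249..371). I'll close gently to steady it.

apply_moves(plan=[{"dr": [0, 0, 0], "slide": [0, 0, 0], "hand": 80}, {"dr": [0, 0, 0], "slide": [0, 0, 0], "hand": 74}, {"dr": [0, 0, 0], "slide": [0, 0, 0], "hand": 70}, {"dr": [0, 0, 0], "slide": [0, 0, 0], "hand": 67}, {"dr": [0, 0, 0], "slide": [0, 0, 0], "hand": 65}, {"dr": [0, 0, 0], "slide": [0, 0, 0], "hand": 62}, {"dr": [0, 0, 0], "slide": [0, 0, 0], "hand": 60}, {"dr": [0, 0, 0], "slide": [0, 0, 0], "hand": 60}, {"dr": [0, 0, 0], "slide": [0, 0, 0], "hand": 60}, {"dr": [0, 0, 0], "slide": [0, 0, 0], "hand": 60}, {"dr": [0, 0, 0], "slide": [0, 0, 0], "hand": 60}, {"dr": [0, 0, 0], "slide": [0, 0, 0], "hand": 60}, {"dr": [0, 0, 0], "slide": [0, 0, 0], "hand": 60}, {"dr": [0, 0, 0], "slide": [0, 0, 0], "hand": 60}, {"dr": [0, 0, 0], "slide": [0, 0, 0], "hand": 60}, {"dr": [0, 0, 0], "slide": [0, 0, 0], "hand": 60}], squeeze=6)

```text
clock: 6.7
eef_pos: [482.5, 221.7, 45.7]
tool_rot: [[0.874, 0.311, 0.374], [0.486, -0.566, -0.666], [0.004, 0.764, -0.645]]
wrist_force: [-4.3, 0.2, 4.7]
finger_gap: 0.721
```

Run:
```python
from k import *
s=observe();print(s['finger_gap']*91.2,s['wrist_force']);snap('wrist','w7');snap('scene','sc7'); cv2.imwrite('pics/sc7c.png',cv2.resize(cv2.imread('pics/sc7.png')[150:290,260:440],None,fx=4,fy=4,interpolation=2))
```

```text
65.71763733342222 [-4.34502641  0.23814122  4.7194687 ]
```

View pics/w7.png

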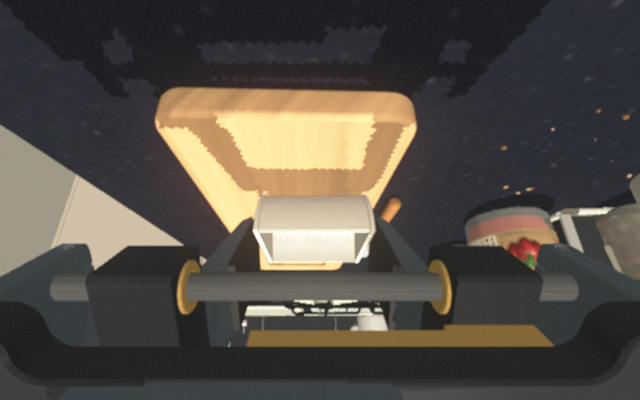

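View pics/sc7c.png

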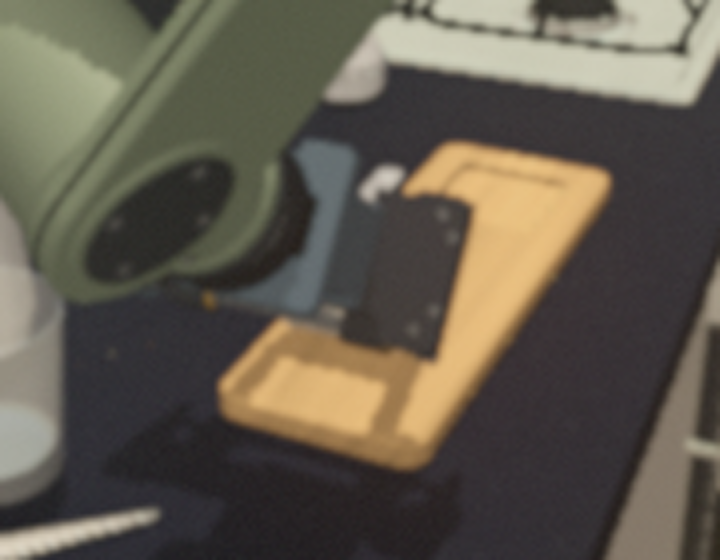

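The cover is held at 65.7 mm and still. Next I'll firm the grip and lift.

apply_moves(plan=[{"dr": [0, 0, 0], "slide": [0, 0, 0], "hand": 58}, {"dr": [0, 0, 0], "slide": [0, 0, 0], "hand": 58}, {"dr": [0, 0, 0], "slide": [0, 0.1, -0.08], "hand": 58}, {"dr": [0, 0, 0], "slide": [0, 0.25, -0.2], "hand": 58}, {"dr": [0, 0, 0], "slide": [0, 0.45, -0.4], "hand": 58}, {"dr": [0, 0, 0], "slide": [0, 0.6, -0.5], "hand": 58}, {"dr": [0, 0, 0], "slide": [0, 0.6, -0.5], "hand": 58}, {"dr": [0, 0, 0], "slide": [0, 0.6, -0.5], "hand": 58}, {"dr": [0, 0, 0], "slide": [0, 0.4, -0.3], "hand": 58}, {"dr": [0, 0, 0], "slide": [0, 0, 0], "hand": 58}], squeeze=20)

```text
clock: 7.8
eef_pos: [484.3, 221.0, 204.5]
tool_rot: [[0.873, 0.307, 0.378], [0.487, -0.57, -0.662], [0.012, 0.762, -0.647]]
wrist_force: [0.6, 0.1, -1.8]
finger_gap: 0.721
```

Run:
```python
from k import *
s=observe();print(s['finger_gap']*91.2,s['wrist_force'],s['q'].round(2));snap('wrist','w8')
p,r=fit(); 
xb=np.array([.455,-.890,0]);
for th,x in [(50,s['eef_pos']),(20,[500,200,190]),(0,[505,170,200]),(-30,[515,140,180]),(-65,[520,125,150])]:
    q,c=ik(np.array(x),rot(.473,np.radians(th)),p,s['q']*(1 if th>0 else [0,1,1,-.5,1,-.5])); print(th,q.round(2),c)
to([515,130,170],rot(.473,np.radians(-65)))
```

```text
65.74699970255489 [ 0.56557891  0.11629947 -1.80243339] [ 0.88  0.42  1.75 -0.8   1.43  0.69]
50 [ 0.88  0.44  1.72 -0.79  1.46  0.69] 3.434498118749152e-30
20 [ 0.58  0.29  1.7  -0.37  1.21  0.25] 1.0623240479053641e-30
0 [ 0.3   0.26  1.67  0.    1.21 -0.17] 5.130654333606019e-30
-30 [-0.04  0.4   1.63  0.46  1.4  -0.66] 2.08873871335513e-31
-65 [-0.24  0.71  1.59  0.77  1.74 -0.96] 1.2898036350025195e-31
t 7.85 pos [483.4 220.6 202.3] slide units [-0.42  0.92  2.32]
dr units [19.1  -0.04  0.41]
```

View pics/w8.png

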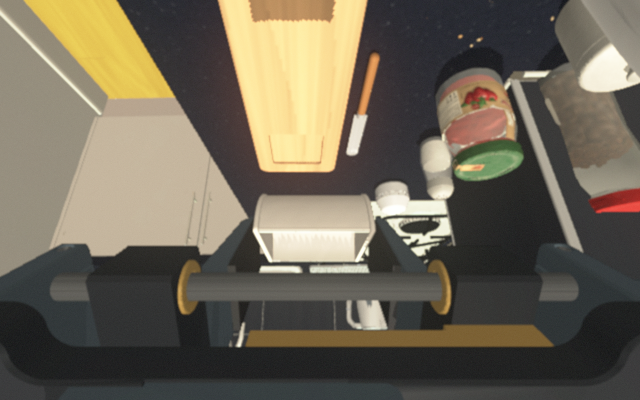

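apply_moves(plan=[{"dr": [0.3, 0, 0.02], "slide": [0, 0, 0], "hand": 58}, {"dr": [0.6, 0, 0.02], "slide": [0, 0, 0], "hand": 58}, {"dr": [0.7, 0, 0.02], "slide": [0, 0, 0], "hand": 58}, {"dr": [0.7, 0, 0.02], "slide": [0, 0, 0], "hand": 58}, {"dr": [0.7, 0, 0.02], "slide": [0, 0, 0], "hand": 58}, {"dr": [0.7, 0, 0.02], "slide": [0, 0, 0], "hand": 58}, {"dr": [0.7, 0, 0.02], "slide": [0, 0, 0], "hand": 58}, {"dr": [0.7, 0, 0.02], "slide": [0, 0, 0], "hand": 58}, {"dr": [0.7, 0, 0.02], "slide": [0, 0, 0], "hand": 58}, {"dr": [0.7, 0, 0.02], "slide": [0, 0, 0], "hand": 58}, {"dr": [0.7, 0, 0.02], "slide": [0, 0, 0], "hand": 58}, {"dr": [0.7, 0, 0.02], "slide": [0, 0, 0], "hand": 58}, {"dr": [0.7, 0, 0.02], "slide": [0, 0, 0], "hand": 58}, {"dr": [0.7, 0, 0.02], "slide": [0, 0, 0], "hand": 58}, {"dr": [0.7, 0, 0.02], "slide": [0, 0, 0], "hand": 58}, {"dr": [0.7, 0, 0.02], "slide": [0, 0, 0], "hand": 58}, {"dr": [0.7, 0, 0.02], "slide": [0, 0, 0], "hand": 58}, {"dr": [0.7, 0, 0.02], "slide": [0, 0, 0], "hand": 58}, {"dr": [0.7, 0, 0.02], "slide": [0, 0, 0], "hand": 58}, {"dr": [0.7, 0, 0.02], "slide": [0, 0, 0], "hand": 58}])

```text
clock: 9.85
eef_pos: [482.7, 219.0, 200.0]
tool_rot: [[0.892, 0.391, -0.228], [0.453, -0.759, 0.468], [0.01, -0.52, -0.854]]
wrist_force: [-0.3, -0.5, -2.7]
finger_gap: 0.721
```

apply_moves(plan=[{"dr": [0.7, 0, 0], "slide": [0, 0, 0], "hand": 58}, {"dr": [0.7, 0, 0], "slide": [0, 0, 0], "hand": 58}, {"dr": [0.7, 0, 0], "slide": [0, 0, 0], "hand": 58}, {"dr": [0.7, 0, 0], "slide": [0, 0, 0], "hand": 58}, {"dr": [0.7, 0, 0], "slide": [0, 0, 0], "hand": 58}, {"dr": [0.7, 0, 0], "slide": [0, 0, 0], "hand": 58}, {"dr": [0.7, 0, 0], "slide": [0, 0, 0], "hand": 58}, {"dr": [0.6, 0, 0], "slide": [0, 0, 0], "hand": 58}, {"dr": [0.2, 0, 0], "slide": [0, 0, 0], "hand": 58}, {"dr": [0, 0, 0], "slide": [0, 0, 0], "hand": 58}])

```text
clock: 10.85
eef_pos: [482.8, 219.4, 199.6]
tool_rot: [[0.892, 0.195, -0.408], [0.452, -0.367, 0.813], [0.009, -0.909, -0.416]]
wrist_force: [0.7, 0.4, -2.5]
finger_gap: 0.716
```

Run:
```python
from k import *
s=observe();print(s['finger_gap']*91.2,s['wrist_force'],s['q'].round(2),s['tool_rot'].round(3).tolist());snap('side','sd9');snap('scene','sc9')
for n,x,y in (('sc9',280,100),('sd9',250,170)): cv2.imwrite(f'pics/{n}c.png',cv2.resize(cv2.imread(f'pics/{n}.png')[y:y+150,x:x+180],None,fx=4,fy=4,interpolation=2))
to([515,130,170],rot(.473,np.radians(-65)))
```

```text
65.3383268065436 [ 0.68499045  0.35554497 -2.50815658] [-0.11  0.58  1.7   0.87  1.68 -0.89] [[0.892, 0.195, -0.408], [0.452, -0.367, 0.813], [0.009, -0.909, -0.416]]
t 10.95 pos [482.9 219.9 201.1] slide units [-0.31  1.69 -1.83]
dr units [-0.06 -0.07  0.09]
```

View pics/sc9c.png

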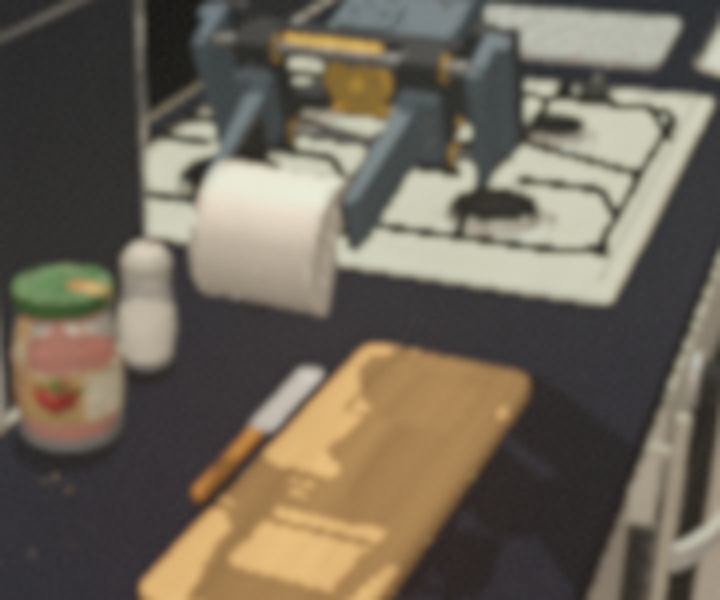

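View pics/sd9c.png

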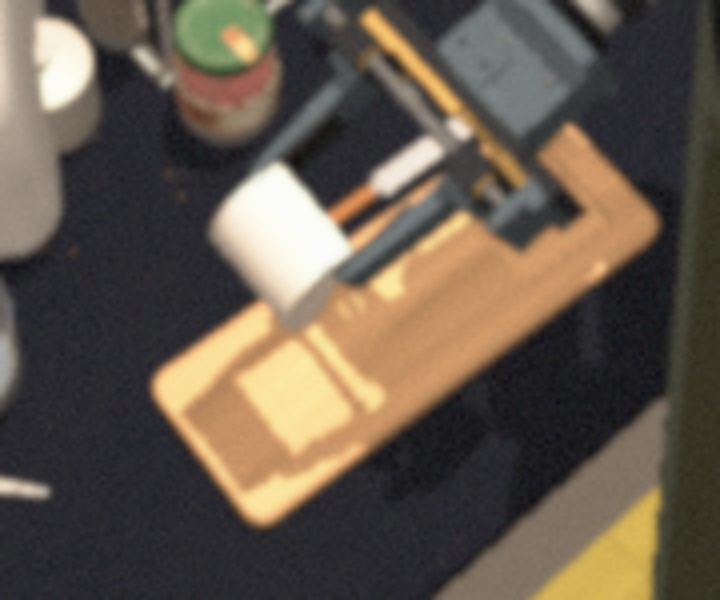

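The turn worked: the cover's open side now faces the recess end and downward. Next I'll move it over the middle of the board, just above contact.

Run:
```python
from k import *
to([497.5,163.2,70],rot(.473,np.radians(-65)))
to([497.5,163.2,54],rot(.473,np.radians(-65)))
```

```text
t 10.95 pos [482.9 219.9 201.1] slide units [-0.35  3.57  0.07]
dr units [-0.06 -0.07  0.09]
t 10.95 pos [482.9 219.9 201.1] slide units [-0.36  3.94  0.23]
dr units [-0.06 -0.07  0.09]
```

apply_moves(plan=[{"dr": [-0.06, -0.07, 0.09], "slide": [-0.05, 0.2, 0], "hand": 58}, {"dr": [0, 0, 0], "slide": [-0.05, 0.4, 0], "hand": 58}, {"dr": [0, 0, 0], "slide": [-0.05, 0.5, 0], "hand": 58}, {"dr": [0, 0, 0], "slide": [-0.05, 0.5, 0], "hand": 58}, {"dr": [0, 0, 0], "slide": [-0.05, 0.5, 0], "hand": 58}, {"dr": [0, 0, 0], "slide": [-0.05, 0.5, 0], "hand": 58}, {"dr": [0, 0, 0], "slide": [-0.05, 0.5, 0], "hand": 58}, {"dr": [0, 0, 0], "slide": [0, 0.3, 0.05], "hand": 58}, {"dr": [0, 0, 0], "slide": [0, 0.15, 0], "hand": 58}, {"dr": [0, 0, 0], "slide": [0, 0, 0], "hand": 58}, {"dr": [0, 0, 0], "slide": [0, 0, 0], "hand": 58}])

```text
clock: 12.05
eef_pos: [497.0, 162.2, 72.1]
tool_rot: [[0.89, 0.192, -0.413], [0.456, -0.375, 0.807], [0.0, -0.907, -0.421]]
wrist_force: [-1.0, 0.4, -2.6]
finger_gap: 0.717
```

Run:
```python
from k import *
to([497.5,163.2,54],rot(.473,np.radians(-65)))
s=observe();print(s['wrist_force'],s['tool_rot'].round(3).tolist());snap('side','sd10');snap('scene','sc10')
for n,x,y in (('sc10',280,130),('sd10',270,180)): cv2.imwrite(f'pics/{n}c.png',cv2.resize(cv2.imread(f'pics/{n}.png')[y:y+130,x:x+160],None,fx=4.5,fy=4.5,interpolation=2))
```

```text
t 12.05 pos [497.  162.2  72.1] slide units [0.02 0.4  0.21]
dr units [-0.01 -0.    0.  ]
[-1.03159148  0.43104283 -2.57005703] [[0.89, 0.192, -0.413], [0.456, -0.375, 0.807], [0.0, -0.907, -0.421]]
```

View pics/sc10c.png

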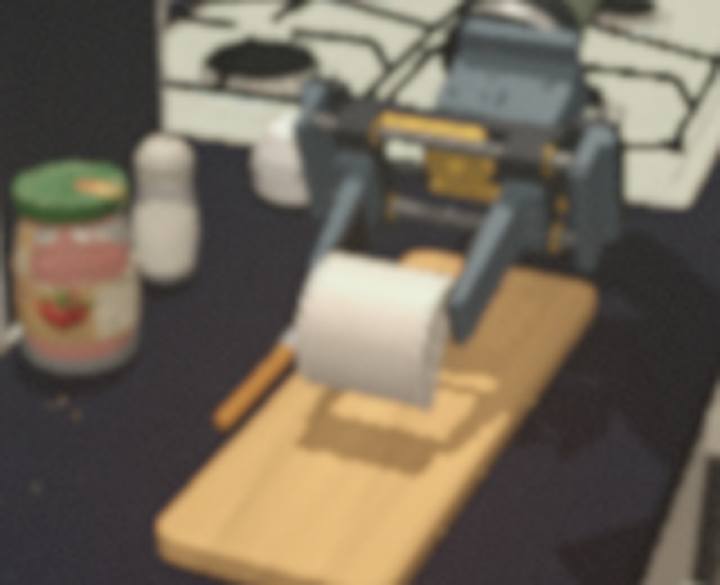

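View pics/sd10c.png

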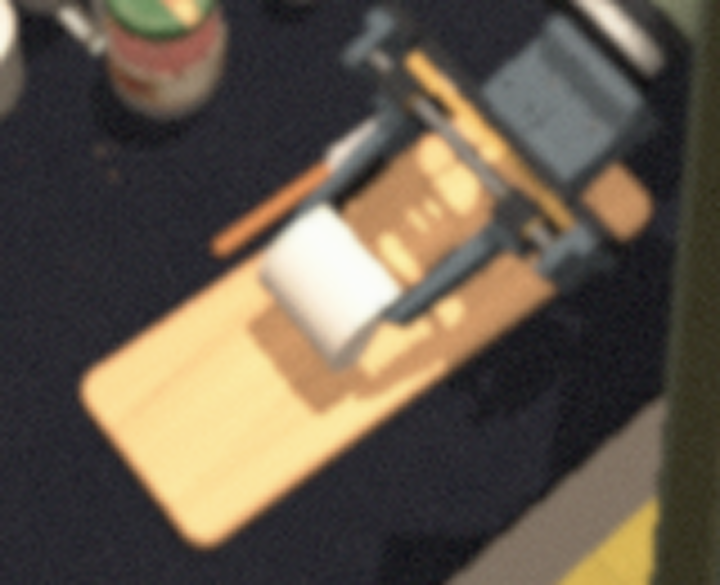

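Clear. I'll descend in small steps until I feel contact.

apply_moves(plan=[{"dr": [0, 0, 0], "slide": [0, 0.1, 0.05], "hand": 58}, {"dr": [0, 0, 0], "slide": [0, 0.1, 0.05], "hand": 58}, {"dr": [0, 0, 0], "slide": [0, 0.1, 0.05], "hand": 58}, {"dr": [0, 0, 0], "slide": [0, 0.04, 0.02], "hand": 58}, {"dr": [0, 0, 0], "slide": [0, 0, 0], "hand": 58}])

```text
clock: 12.65
eef_pos: [496.4, 162.4, 56.1]
tool_rot: [[0.89, 0.191, -0.414], [0.455, -0.375, 0.807], [-0.001, -0.907, -0.421]]
wrist_force: [-0.1, 0.2, -2.8]
finger_gap: 0.722
```

apply_moves(plan=[{"dr": [0, 0, 0], "slide": [0, 0.04, 0.02], "hand": 58}, {"dr": [0, 0, 0], "slide": [0, 0, 0], "hand": 58}])

```text
clock: 12.85
eef_pos: [496.7, 162.5, 54.9]
tool_rot: [[0.89, 0.192, -0.413], [0.455, -0.375, 0.808], [-0.0, -0.907, -0.421]]
wrist_force: [0.1, -0.4, -1.7]
finger_gap: 0.719
```

apply_moves(plan=[{"dr": [0, 0, 0], "slide": [0, 0.04, 0.02], "hand": 58}, {"dr": [0, 0, 0], "slide": [0, 0, 0], "hand": 58}])

```text
clock: 13.05
eef_pos: [496.7, 162.5, 54.5]
tool_rot: [[0.89, 0.191, -0.413], [0.456, -0.372, 0.809], [0.001, -0.908, -0.419]]
wrist_force: [0.4, -2.6, 5.5]
finger_gap: 0.72
```

Contact is at z≈54.6, about where I predicted. I'll loosen to the minimum grip and lower along an arc about the rim so the cover pivots in the pads.

apply_moves(plan=[{"dr": [0, 0, 0], "slide": [0, 0, 0], "hand": 58}, {"dr": [0, 0, 0], "slide": [0, 0, 0], "hand": 58}, {"dr": [0, 0, 0], "slide": [0, 0.04, -0.05], "hand": 58}, {"dr": [0, 0, 0], "slide": [0, 0.04, -0.05], "hand": 58}, {"dr": [0, 0, 0], "slide": [0, 0.05, -0.04], "hand": 58}, {"dr": [0, 0, 0], "slide": [0, 0.05, -0.04], "hand": 58}, {"dr": [0, 0, 0], "slide": [0, 0.06, -0.03], "hand": 58}, {"dr": [0, 0, 0], "slide": [0, 0, 0], "hand": 58}], squeeze=3)

```text
clock: 13.85
eef_pos: [502.0, 151.8, 47.2]
tool_rot: [[0.89, 0.191, -0.413], [0.455, -0.376, 0.807], [-0.001, -0.907, -0.422]]
wrist_force: [-0.2, -0.1, 0.1]
finger_gap: 0.725
```

Run:
```python
from k import *
s=observe();print(s['eef_pos'].round(1),s['wrist_force'],s['finger_gap']);snap('side','sd11');snap('scene','sc11')
for n,x,y in (('sc11',280,130),('sd11',270,180)): cv2.imwrite(f'pics/{n}c.png',cv2.resize(cv2.imread(f'pics/{n}.png')[y:y+130,x:x+160],None,fx=4.5,fy=4.5,interpolation=2))
```

```text
[502.  151.8  47.2] [-0.16300849 -0.06150724  0.06516545] 0.7248596761801317
```

View pics/sc11c.png

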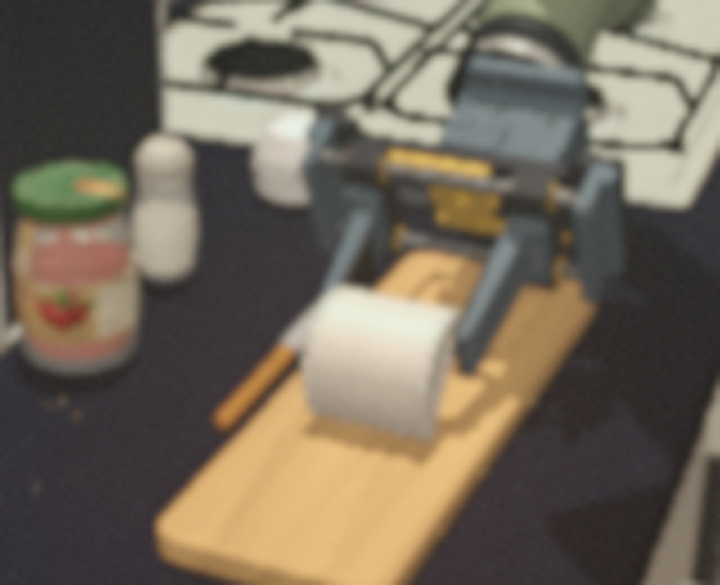

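View pics/sd11c.png

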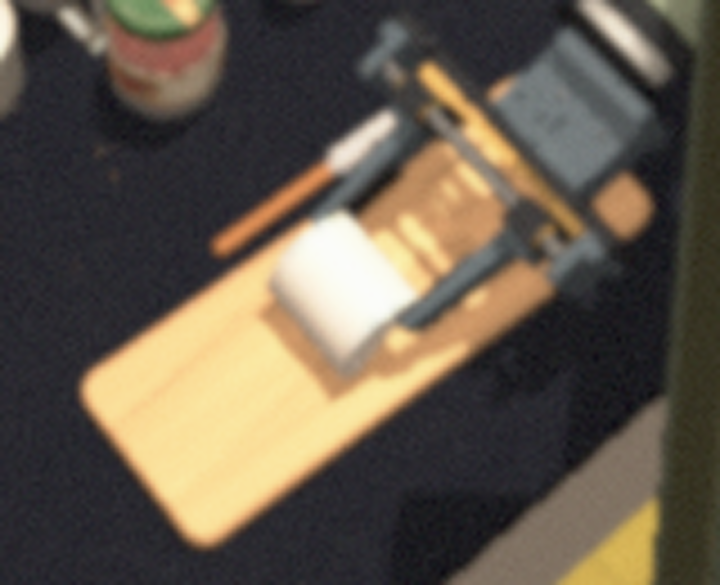

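It is pivoting as planned, with almost no force on the wrist. I'll continue the arc.

apply_moves(plan=[{"dr": [0, 0, 0], "slide": [0, 0.05, -0.03], "hand": 58}, {"dr": [0, 0, 0], "slide": [0, 0.05, -0.02], "hand": 58}, {"dr": [0, 0, 0], "slide": [0, 0.04, -0.02], "hand": 58}, {"dr": [0, 0, 0], "slide": [0, 0.04, -0.01], "hand": 58}, {"dr": [0, 0, 0], "slide": [0, 0.03, -0.01], "hand": 58}, {"dr": [0, 0, 0], "slide": [0, 0, 0], "hand": 58}])

```text
clock: 14.55
eef_pos: [505.1, 145.8, 41.6]
tool_rot: [[0.89, 0.192, -0.413], [0.455, -0.375, 0.807], [-0.0, -0.907, -0.421]]
wrist_force: [-0.2, -1.9, 1.6]
finger_gap: 0.722
```

Run:
```python
from k import *
s=observe();print(s['eef_pos'].round(1),s['wrist_force'],s['finger_gap']);snap('scene','sc12')
for n,x,y in (('sc12',330,170),): cv2.imwrite(f'pics/{n}c.png',cv2.resize(cv2.imread(f'pics/{n}.png')[y:y+80,x:x+100],None,fx=7,fy=7,interpolation=2))
```

```text
[505.1 145.8  41.6] [-0.18416712 -1.90615995  1.64163069] 0.7218772983432254
```

View pics/sc12c.png

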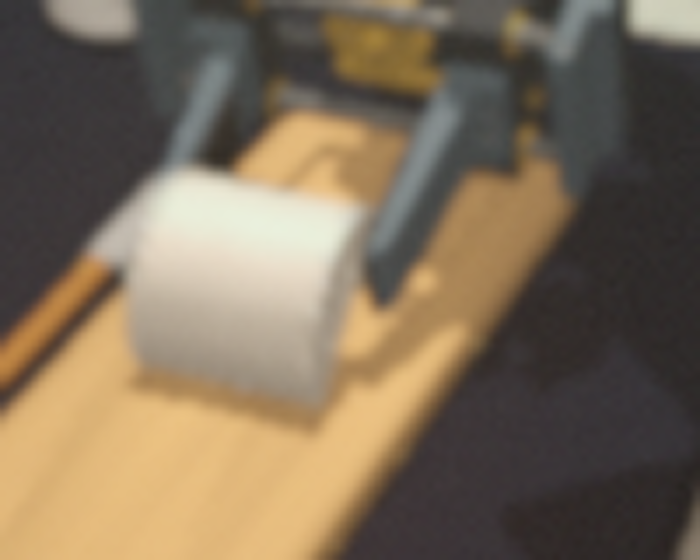

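apply_moves(plan=[{"dr": [0, 0, 0], "slide": [0, 0, 0], "hand": 66.5}, {"dr": [0, 0, 0], "slide": [0, 0, 0], "hand": 67}, {"dr": [0, 0, 0], "slide": [0, 0, 0], "hand": 68}, {"dr": [0, 0, 0], "slide": [0, 0, 0], "hand": 70}, {"dr": [0, 0, 0], "slide": [0, 0, 0], "hand": 72}, {"dr": [0, 0, 0], "slide": [0, 0, 0], "hand": 74}, {"dr": [0, 0, 0], "slide": [0, 0, 0], "hand": 78}, {"dr": [0, 0, 0], "slide": [0, 0, 0], "hand": 82}, {"dr": [0, 0, 0], "slide": [0, 0, 0], "hand": 86}, {"dr": [0, 0, 0], "slide": [0, 0, 0], "hand": 91}])

```text
clock: 15.6
eef_pos: [505.0, 146.0, 41.6]
tool_rot: [[0.89, 0.192, -0.413], [0.455, -0.375, 0.807], [-0.0, -0.907, -0.421]]
wrist_force: [0.5, -0.3, -0.8]
finger_gap: 0.987
```

Run:
```python
from k import *
s=observe();print(s['eef_pos'].round(1),s['wrist_force'],s['finger_gap']);snap('scene','sc13');snap('side','sd13')
for n,x,y in (('sc13',330,170),('sd13',300,200)): cv2.imwrite(f'pics/{n}c.png',cv2.resize(cv2.imread(f'pics/{n}.png')[y:y+80,x:x+100],None,fx=7,fy=7,interpolation=2))
```

```text
[505.  146.   41.6] [ 0.49708486 -0.34430582 -0.80039899] 0.9865166310977957
```

View pics/sc13c.png

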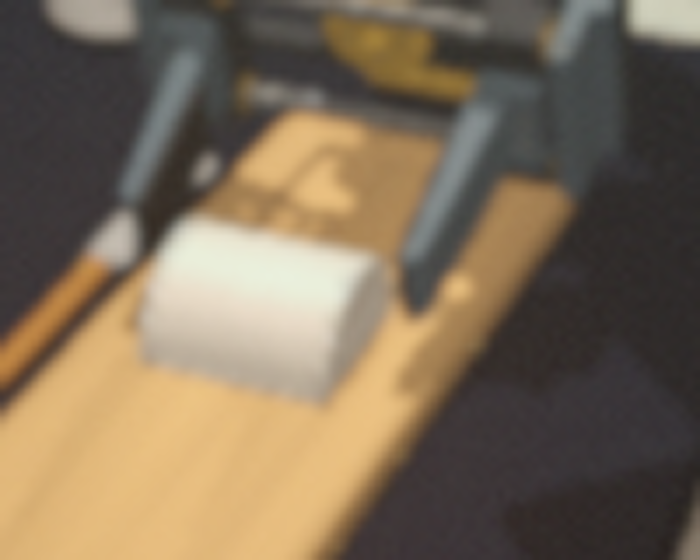

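View pics/sd13c.png

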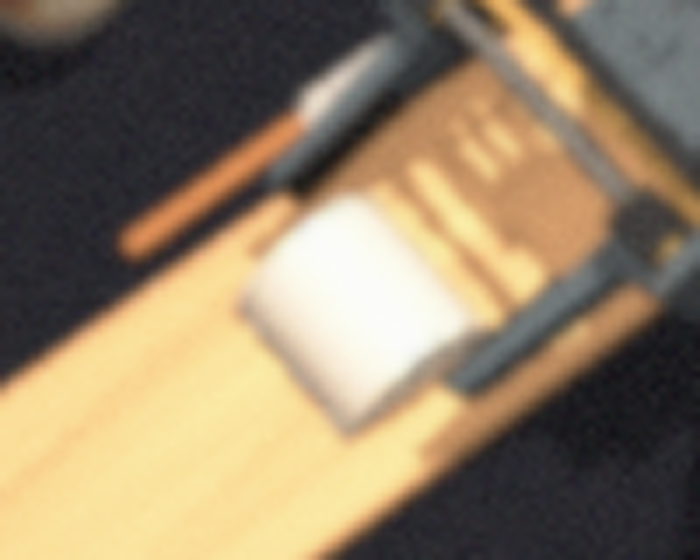

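The cover now lies flat with its open side down. I'll back out and turn the hand upright to regrip from above.

apply_moves(plan=[{"dr": [0, 0, 0], "slide": [0, 0, -0.4], "hand": 91}, {"dr": [0, 0, 0], "slide": [0, 0, -0.8], "hand": 91}, {"dr": [0, 0, 0], "slide": [0, 0, -0.8], "hand": 91}, {"dr": [0, 0, 0], "slide": [0, -0.5, -0.5], "hand": 91}, {"dr": [0, 0, 0], "slide": [0, -0.9, 0], "hand": 91}, {"dr": [-0.8, 0, 0], "slide": [0, -0.9, 0], "hand": 91}, {"dr": [-1, 0, 0], "slide": [0, -0.9, 0], "hand": 91}, {"dr": [-1, 0, 0], "slide": [0, -0.7, 0], "hand": 91}, {"dr": [-1, 0, 0], "slide": [0, 0, 0], "hand": 91}, {"dr": [-1, 0, 0], "slide": [0, 0, 0], "hand": 91}, {"dr": [-1, 0, 0], "slide": [0, 0, 0], "hand": 91}, {"dr": [-1, 0, 0], "slide": [0, 0, 0], "hand": 91}, {"dr": [-1, 0, 0], "slide": [0, 0, 0], "hand": 91}, {"dr": [-1, 0, 0], "slide": [0, 0, 0], "hand": 91}, {"dr": [-1, 0, 0], "slide": [0, 0, 0], "hand": 91}, {"dr": [-1, 0, 0], "slide": [0, 0, 0], "hand": 91}, {"dr": [0, 0, 0], "slide": [0, 0, 0], "hand": 91}, {"dr": [0, 0, 0], "slide": [0, 0, 0], "hand": 91}])

```text
clock: 17.5
eef_pos: [513.1, 130.3, 221.8]
tool_rot: [[0.89, 0.456, -0.003], [0.456, -0.89, 0.005], [0.0, -0.006, -1.0]]
wrist_force: [0.6, -0.7, -0.2]
finger_gap: 0.994
```

Run:
```python
from k import *
s=observe();print(s['clock'],s['eef_pos'].round(1),s['wrist_force'],s['tool_rot'].round(3).tolist());snap('wrist','w14')
```

```text
17.5 [513.1 130.3 221.8] [ 0.59405989 -0.70607634 -0.23357505] [[0.89, 0.456, -0.003], [0.456, -0.89, 0.005], [0.0, -0.006, -1.0]]
```

View pics/w14.png

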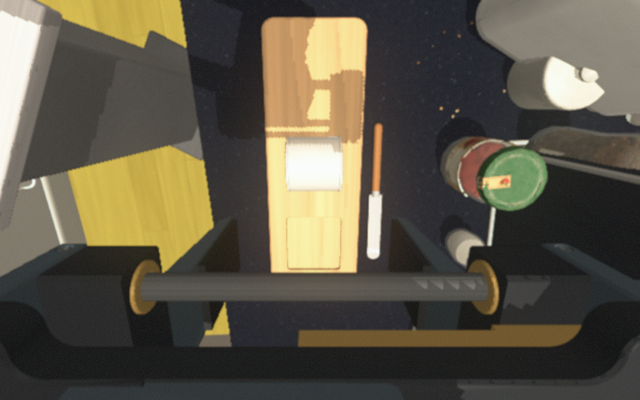

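The view now shows the cover upright at (285..342, 137..191), in line with the board. The recess is at (287..340, 217..269). I'll enlarge it to measure.

Run:
```python
import cv2
a=cv2.imread('pics/w14.png')[125:280,250:380]; cv2.imwrite('pics/w14c.png',cv2.resize(a,None,fx=3.8,fy=3.8,interpolation=2))
a=cv2.imread('pics/w14.png')[128:200,275:355]; cv2.imwrite('pics/w14d.png',cv2.resize(a,None,fx=8,fy=8,interpolation=2))
```

```text
(no output)
```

View pics/w14c.png

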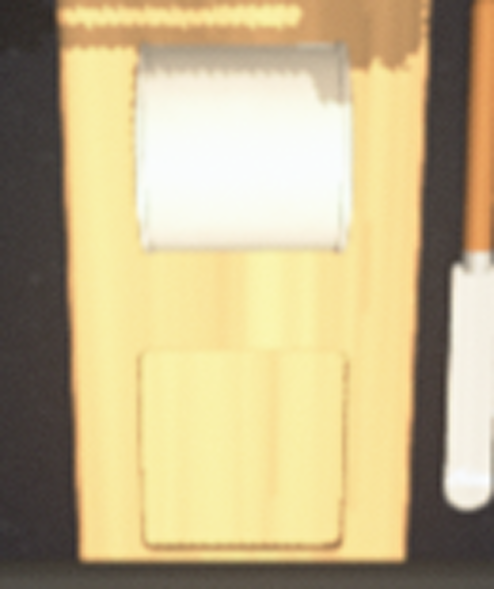

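View pics/w14d.png

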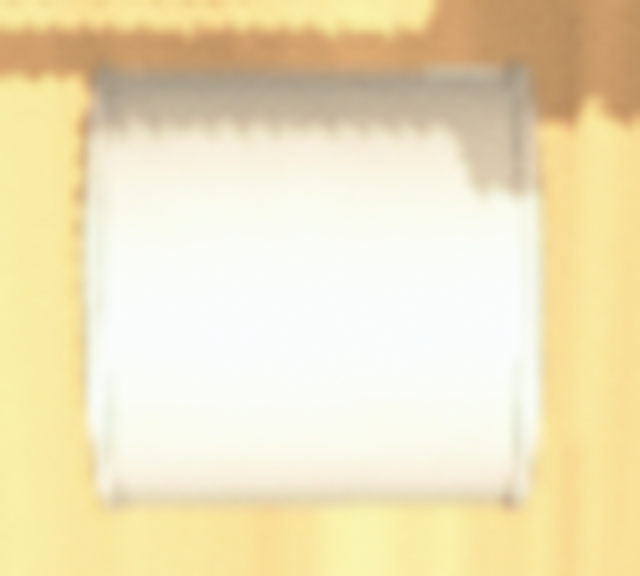

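Run:
```python
from k import *
r=[(250+x/3.8,125+y/3.8) for x,y in [(139,352),(349,352),(341,545),(143,548)]]
C=[onz('w14',*p,16) for p in r]; Rc=np.mean(C,0); print('recess',Rc)
e1=(C[3]-C[0])+(C[2]-C[1]); e2=(C[1]-C[0])+(C[2]-C[3]); print(np.arctan2(e1[1],e1[0]),np.arctan2(e2[1],e2[0])-np.pi/2,np.linalg.norm(e1)/2,np.linalg.norm(e2)/2)
c=[(275+x/8,128+y/8) for x,y in [(97,68),(527,66)]]
B=[onz('w14',*p,16) for p in c]; print(B, np.linalg.norm(B[1]-B[0])); d=B[1]-B[0]; yw=np.arctan2(d[1],d[0])-np.pi/2; print('cover yaw',yw)
xb=np.array([np.cos(yw),np.sin(yw),0]); ctr=(B[0]+B[1])/2+35*xb; print('ctr',ctr)
# silhouette checks: top of ends at z=51 (u extremes 88, 540 near row 330)
c2=[onz('w14',275+x/8,128+330/8,51) for x in (88,541)]; print(np.mean(c2,0),np.linalg.norm(c2[1]-c2[0]))
q=[proj('w14',ctr+np.array([0,0,0])+s*35*np.cos(t)*xb+[0,0,35*np.sin(t)]) for s in (1,) for t in (0,.2,.4)]; print('pred +x silhouette rows',[(a[1]-128)*8 for a in q])
b=np.array([.455,-.89,0]); n=np.array([.89,.455,0]); print('rel to recess along,across',(ctr-Rc)@b,(ctr-Rc)@n, (np.mean(c2,0)-Rc)@n)
```

```text
recess [557.7117493   44.84461241  16.        ]
-1.1078544036311482 -1.0899449037817506 75.42139043209359 72.77062651650837
[array([463.10570582, 157.52504196,  16.        ]), array([521.77606473, 187.84781931,  16.        ])] 66.043030226566
cover yaw -1.0937731845218084
ctr [508.51066892 141.59363318  16.        ]
[508.36005352 142.29639632  51.        ] 65.1116391747754
pred +x silhouette rows [np.float64(507.5827033587659), np.float64(514.5802858391364), np.float64(512.8881481124097)]
rel to recess along,across -108.49312006359511 0.23184291462707193 0.4175524409417435
```

Run:
```python
from k import *
to([508.2,142.2,45],rot(.473,0))
```

```text
t 17.55 pos [513.3 129.7 221.5] slide units [ 0.03 -0.31  4.41]
dr units [-0.06  0.   -0.01]
```

apply_moves(plan=[{"dr": [-0.06, 0, 0], "slide": [0.03, -0.31, 0.3], "hand": 91}, {"dr": [0, 0, 0], "slide": [0, 0, 0.8], "hand": 91}, {"dr": [0, 0, 0], "slide": [0, 0, 0.9], "hand": 91}, {"dr": [0, 0, 0], "slide": [0, 0, 0.8], "hand": 91}, {"dr": [0, 0, 0], "slide": [0, 0, 0.6], "hand": 91}, {"dr": [0, 0, 0], "slide": [0, 0, 0.3], "hand": 91}, {"dr": [0, 0, 0], "slide": [0, 0, 0], "hand": 91}, {"dr": [0, 0, 0], "slide": [0, 0, 0], "hand": 91}])

```text
clock: 18.35
eef_pos: [509.6, 141.3, 74.0]
tool_rot: [[0.891, 0.454, 0.001], [0.454, -0.891, -0.001], [0.001, 0.001, -1.0]]
wrist_force: [0.3, -0.1, 0.1]
finger_gap: 0.998
```

Run:
```python
from k import *
to([508.2,142.2,45],rot(.473,0)); snap('wrist','w15')
```

```text
t 18.35 pos [509.6 141.3  74. ] slide units [-0.02 -0.04  0.72]
dr units [ 0.01 -0.01 -0.01]
```

View pics/w15.png

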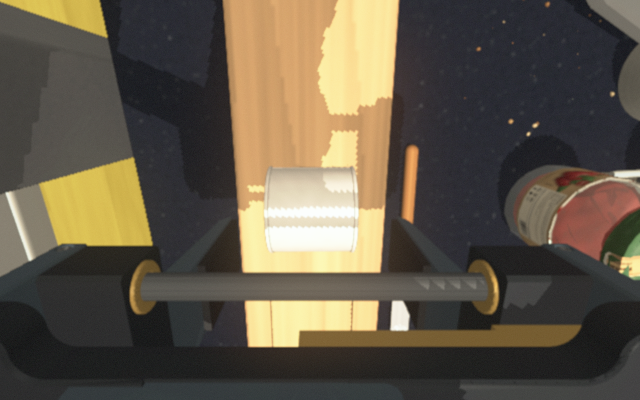

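The cover at (265..357, 167..250) sits between the jaws. I'll descend and grip.

apply_moves(plan=[{"dr": [0, 0, 0], "slide": [-0.03, -0.04, 0.2], "hand": 91}, {"dr": [0, 0, 0], "slide": [0, 0, 0.25], "hand": 91}, {"dr": [0, 0, 0], "slide": [0, 0, 0.2], "hand": 91}, {"dr": [0, 0, 0], "slide": [0, 0, 0.07], "hand": 91}, {"dr": [0, 0, 0], "slide": [0, 0, 0], "hand": 80}, {"dr": [0, 0, 0], "slide": [0, 0, 0], "hand": 74}, {"dr": [0, 0, 0], "slide": [0, 0, 0], "hand": 70}, {"dr": [0, 0, 0], "slide": [0, 0, 0], "hand": 67}, {"dr": [0, 0, 0], "slide": [0, 0, 0], "hand": 64}, {"dr": [0, 0, 0], "slide": [0, 0, 0], "hand": 60}, {"dr": [0, 0, 0], "slide": [0, 0, 0], "hand": 58}, {"dr": [0, 0, 0], "slide": [0, 0, 0], "hand": 58}, {"dr": [0, 0, 0], "slide": [0, 0, 0], "hand": 58}, {"dr": [0, 0, 0], "slide": [0, 0, 0], "hand": 58}], squeeze=8)

```text
clock: 19.8
eef_pos: [506.8, 142.5, 44.4]
tool_rot: [[0.89, 0.455, 0.0], [0.455, -0.89, -0.001], [-0.0, 0.001, -1.0]]
wrist_force: [-0.5, 0.1, 0.7]
finger_gap: 0.64
```

Run:
```python
from k import *
s=observe();print(s['finger_gap']*91.2,s['wrist_force']);to([508.2,142.2,45],rot(.473,0)); snap('wrist','w16')
```

```text
58.324193394860266 [-0.52735756  0.13927359  0.71718413]
t 19.8 pos [506.8 142.5  44.4] slide units [ 0.03  0.02 -0.01]
dr units [ 0.01  0.   -0.  ]
```

View pics/w16.png

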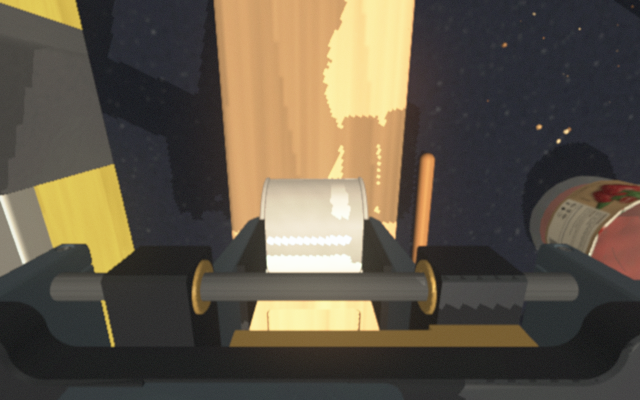

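The gap reads 58.3 mm, less than the cover's 66 mm, so I'll check where the cover actually is against the pads.

Run:
```python
from k import *
s=observe(); T=s['tool_rot'];p=s['eef_pos']
for n,d in [('G',(0,0,3)),('tipL',(-29,0,22)),('tipR',(29,0,22)),('tipL-16',(-29,-16,22)),('tipR-16',(29,-16,22)),('33 -16',(33,-16,22))]: print(n,proj('w16',p+T@np.array(d)).round(1))
xb=np.array([.455,-.89,0]);n=np.array([.89,.455,0]);c=np.array([508.2,142.2,16])
for a in (-35,35):
  for b in (-33,33): print(a,b,proj('w16',c+a*xb+b*n).round(1))
for b in (-33,33): print('top',b,proj('w16',c+b*n+[0,0,35]).round(1))
snap('scene','sc16');snap('side','sd16')
for m,x,y in (('sc16',330,150),('sd16',290,190)): cv2.imwrite(f'pics/{m}c.png',cv2.resize(cv2.imread(f'pics/{m}.png')[y:y+100,x:x+120],None,fx=6,fy=6,interpolation=2))
```

```text
G [312.8 238.4]
tipL [271.2 227.3]
tipR [354.5 227.2]
tipL-16 [270.3 205.4]
tipR-16 [355.3 205.3]
33 -16 [361.2 205.3]
-35 -33 [266.3 177.4]
-35 33 [362.6 177.4]
35 -33 [270.4 268.7]
35 33 [358.5 268.7]
top -33 [260.3 246.3]
top 33 [368.8 246.3]
```

View pics/sc16c.png

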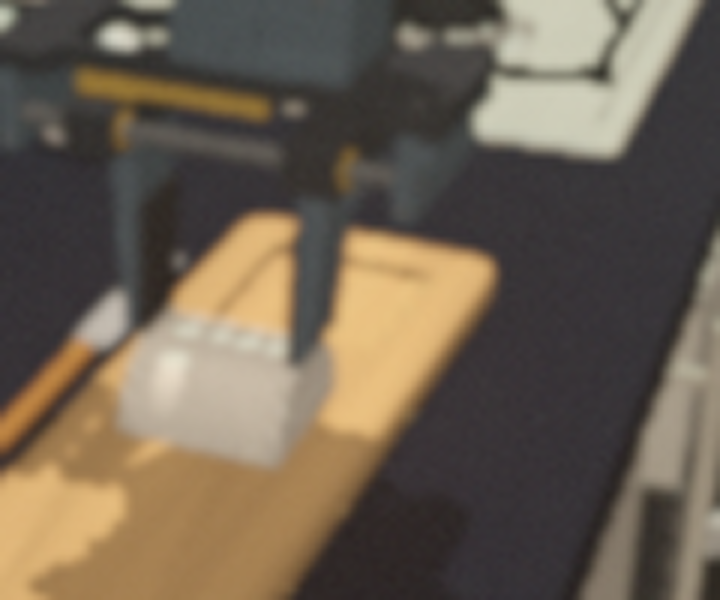

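View pics/sd16c.png

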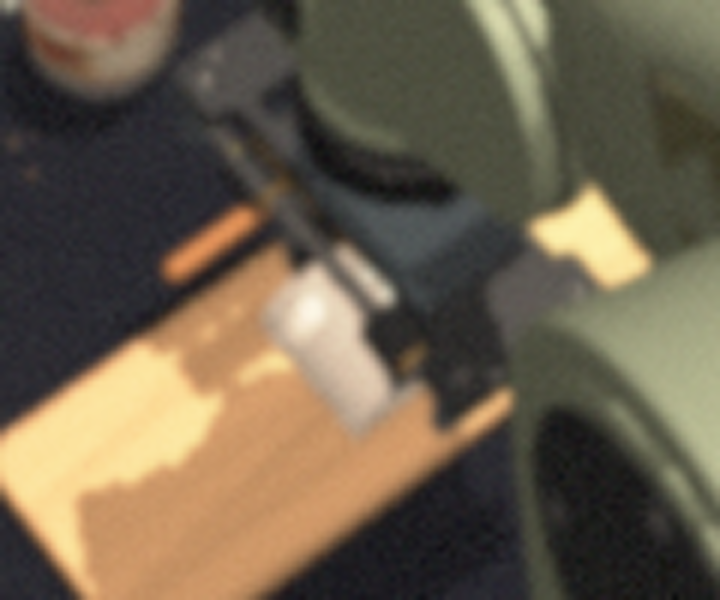

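Run:
```python
from k import *
s=observe(); T=s['tool_rot'];p=s['eef_pos']
im=cv2.imread('pics/sc16.png'); x0,y0,f=340,190,12; a=cv2.resize(im[y0:y0+48,x0:x0+62],None,fx=f,fy=f,interpolation=2)
def dot(P,col,t='sc16'):
    u=proj(t,P); cv2.circle(a,(int((u[0]-x0+.5)*f),int((u[1]-y0+.5)*f)),4,col,-1)
for x in (-29,29):
    for y in (-16,16):
        for z in (22,-10): dot(p+T@np.array([x,y,z]),(0,0,255))
xb=np.array([.455,-.89,0]);n=np.array([.89,.455,0]);c=np.array([508.2,142.2,16])
for b in (-33,33):
    for t in np.linspace(0,np.pi,9): dot(c+b*n+35*np.cos(t)*xb+[0,0,35*np.sin(t)],(0,160,0))
cv2.imwrite('pics/sc16z.png',a)
w=cv2.imread('pics/w16.png')[160:330,180:450]; cv2.imwrite('pics/w16z.png',cv2.resize(w,None,fx=2.9,fy=2.9,interpolation=2))
```

```text
(no output)
```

View pics/sc16z.png

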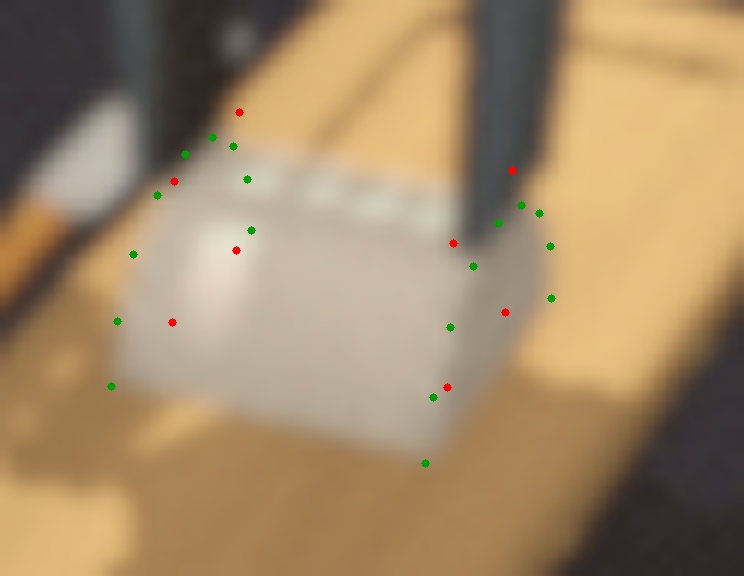

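View pics/w16z.png

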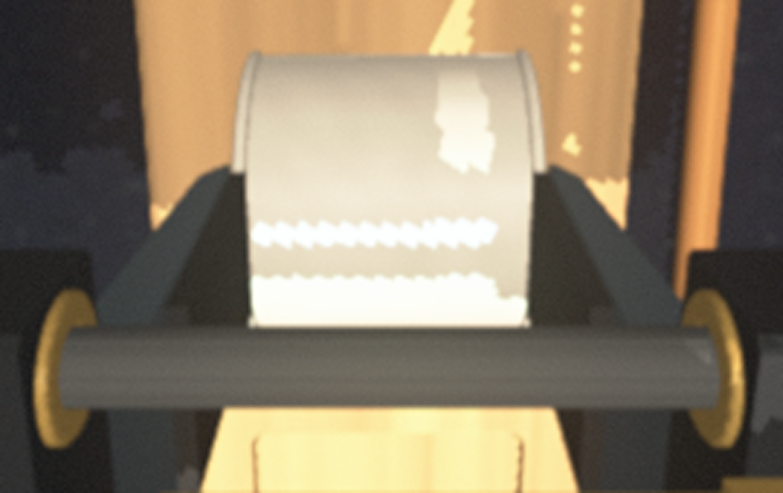

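The fingers have closed into the end plates with no grip force, so this is not a grip on the cover. I'll open and check that the cover hasn't moved.

apply_moves(plan=[{"dr": [0, 0, 0], "slide": [0, 0, 0], "hand": 62}, {"dr": [0, 0, 0], "slide": [0, 0, 0], "hand": 66}, {"dr": [0, 0, 0], "slide": [0, 0, 0], "hand": 70}, {"dr": [0, 0, 0], "slide": [0, 0, 0], "hand": 74}, {"dr": [0, 0, 0], "slide": [0, 0, 0], "hand": 74}])

```text
clock: 20.45
eef_pos: [506.8, 142.6, 44.4]
tool_rot: [[0.89, 0.456, 0.0], [0.456, -0.89, -0.001], [-0.0, 0.001, -1.0]]
wrist_force: [-0.5, 0.3, 0.1]
finger_gap: 0.815
```

Run:
```python
from k import *
s=observe();print(s['finger_gap']*91.2,s['wrist_force'],s['eef_pos'].round(1)); snap('wrist','w17')
w=cv2.imread('pics/w17.png')[160:330,180:450]; cv2.imwrite('pics/w17z.png',cv2.resize(w,None,fx=2.9,fy=2.9,interpolation=2))
```

```text
74.31726980469266 [-0.50817251  0.26456329  0.09826466] [506.8 142.6  44.4]
```

View pics/w17z.png

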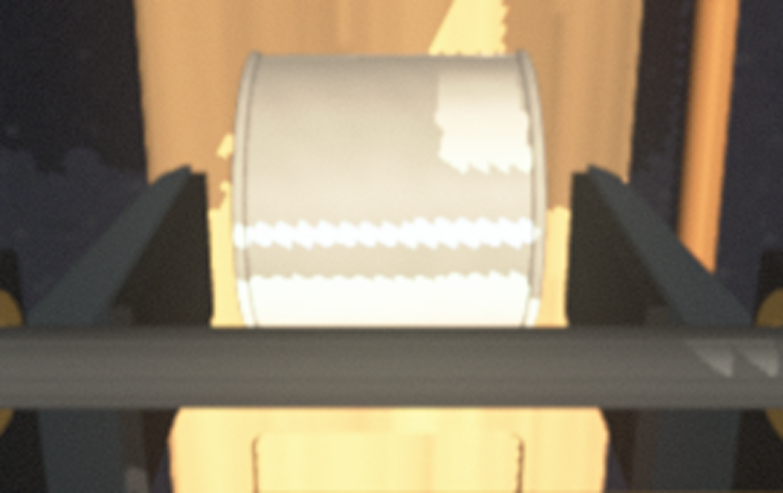

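The cover hasn't moved: the pads simply met no resistance at that height. I'll try lower, nearer the rim, where the first grip held.

apply_moves(plan=[{"dr": [0, 0, 0], "slide": [0, 0.02, 0.06], "hand": 74}, {"dr": [0, 0, 0], "slide": [0, 0, 0.05], "hand": 74}, {"dr": [0, 0, 0], "slide": [0, 0, 0], "hand": 70}, {"dr": [0, 0, 0], "slide": [0, 0, 0], "hand": 68}, {"dr": [0, 0, 0], "slide": [0, 0, 0], "hand": 66}, {"dr": [0, 0, 0], "slide": [0, 0, 0], "hand": 64}, {"dr": [0, 0, 0], "slide": [0, 0, 0], "hand": 62}, {"dr": [0, 0, 0], "slide": [0, 0, 0], "hand": 62}, {"dr": [0, 0, 0], "slide": [0, 0, 0], "hand": 62}], squeeze=6)

```text
clock: 21.4
eef_pos: [507.1, 141.9, 40.1]
tool_rot: [[0.89, 0.456, 0.0], [0.456, -0.89, -0.001], [-0.0, 0.001, -1.0]]
wrist_force: [0.0, -0.7, -0.3]
finger_gap: 0.723
```

Run:
```python
from k import *
s=observe();print(s['finger_gap']*91.2,s['wrist_force'],s['eef_pos'].round(1)); snap('wrist','w18')
w=cv2.imread('pics/w18.png')[160:330,180:450]; cv2.imwrite('pics/w18z.png',cv2.resize(w,None,fx=2.9,fy=2.9,interpolation=2))
```

```text
65.95701353840114 [ 0.01940147 -0.67655028 -0.29965311] [507.1 141.9  40.1]
```

View pics/w18z.png

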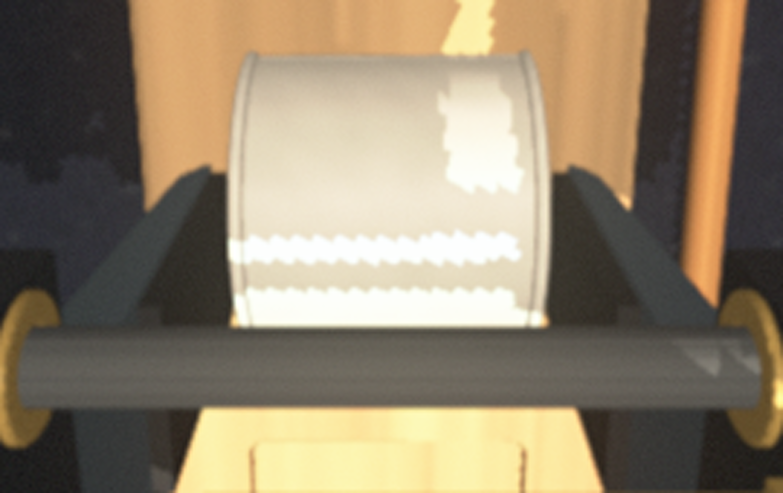

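Now it grips at 66.0 mm. I'll firm up slightly, lift a little and check the hold.

apply_moves(plan=[{"dr": [0, 0, 0], "slide": [0, 0, 0], "hand": 62}, {"dr": [0, 0, 0], "slide": [0, 0, 0], "hand": 62}, {"dr": [0, 0, 0], "slide": [0, 0, -0.05], "hand": 62}, {"dr": [0, 0, 0], "slide": [0, 0, -0.1], "hand": 62}, {"dr": [0, 0, 0], "slide": [0, 0, -0.1], "hand": 62}, {"dr": [0, 0, 0], "slide": [0, 0, -0.1], "hand": 62}, {"dr": [0, 0, 0], "slide": [0, 0, 0], "hand": 62}, {"dr": [0, 0, 0], "slide": [0, 0, 0], "hand": 62}], squeeze=15)

```text
clock: 22.25
eef_pos: [507.1, 141.9, 54.2]
tool_rot: [[0.89, 0.455, 0.001], [0.455, -0.89, -0.001], [-0.0, 0.002, -1.0]]
wrist_force: [-0.2, -0.4, -2.3]
finger_gap: 0.723
```

Run:
```python
from k import *
s=observe();print(s['finger_gap']*91.2,s['wrist_force'],s['eef_pos'].round(1)); snap('wrist','w19');snap('scene','sc19')
w=cv2.imread('pics/w19.png')[160:330,180:450]; cv2.imwrite('pics/w19z.png',cv2.resize(w,None,fx=2.9,fy=2.9,interpolation=2))
cv2.imwrite('pics/sc19c.png',cv2.resize(cv2.imread('pics/sc19.png')[150:250,330:450],None,fx=6,fy=6,interpolation=2))
```

```text
65.92393878300075 [-0.24491446 -0.3878011  -2.27483642] [507.1 141.9  54.2]
```

View pics/w19z.png

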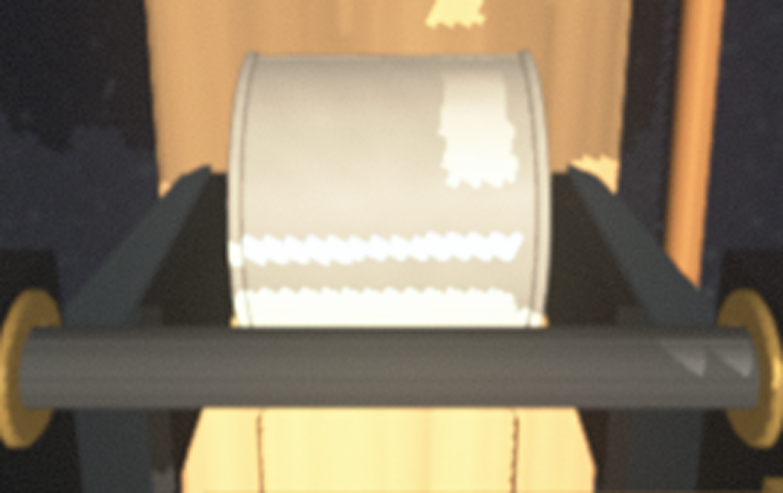

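View pics/sc19c.png

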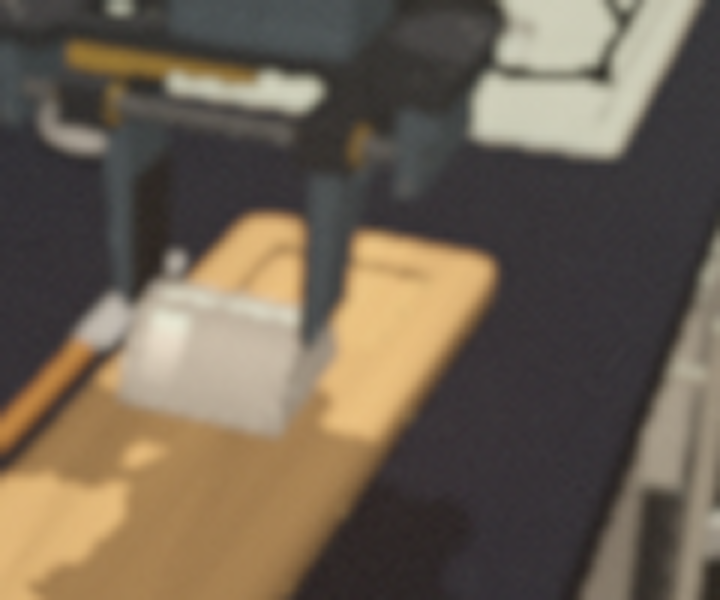

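Run:
```python
from k import *
b=np.array([np.cos(-1.0985),np.sin(-1.0985),0]); n=np.array([-b[1],b[0],0])
for t,z,p in (('w18',16,[507.1,141.9]),('w19',30.1,[507.1,141.9])):
    B=[onz(t,180+x/2.9,160+y/2.9,z) for x,y in ((243,52),(533,52))]; m=np.mean(B,0)+35*b; d=B[1]-B[0]
    print(t,np.linalg.norm(d),np.arctan2(d[1],d[0])-np.pi/2,m.round(1),'rel TCP',(m[:2]-p)@b[:2],(m[:2]-p)@n[:2])
Rc=np.array([557.8,44.8,0]); s=observe(); to([*(Rc[:2]+0*b[:2]),54.2],rot(np.pi/2-1.0985,0))
```

```text
w18 67.11278652850768 -1.0987405042433829 [507.9 141.8  16. ] rel TCP 0.425946910028146 0.6639506953764416
w19 67.13703807338919 -1.0988359405366395 [507.9 141.8  30.1] rel TCP 0.4297900538251549 0.7101868159850752
t 22.35 pos [506.9 141.8  53.9] slide units [ 0.03  2.74 -0.  ]
dr units [0.01 0.01 0.01]
```

apply_moves(plan=[{"dr": [0, 0, 0], "slide": [0.02, 0.1, 0], "hand": 62}, {"dr": [0, 0, 0], "slide": [0, 0.3, 0], "hand": 62}, {"dr": [0, 0, 0], "slide": [0, 0.4, 0], "hand": 62}, {"dr": [0, 0, 0], "slide": [0, 0.4, 0], "hand": 62}, {"dr": [0, 0, 0], "slide": [0, 0.4, 0], "hand": 62}, {"dr": [0, 0, 0], "slide": [0, 0.4, 0], "hand": 62}, {"dr": [0, 0, 0], "slide": [0, 0.4, 0], "hand": 62}, {"dr": [0, 0, 0], "slide": [0, 0.23, 0], "hand": 62}, {"dr": [0, 0, 0], "slide": [0, 0.1, 0], "hand": 62}, {"dr": [0, 0, 0], "slide": [0, 0, 0], "hand": 62}, {"dr": [0, 0, 0], "slide": [0, 0, 0], "hand": 62}, {"dr": [0, 0, 0], "slide": [0, 0, 0], "hand": 62}])

```text
clock: 23.55
eef_pos: [557.2, 45.6, 54.2]
tool_rot: [[0.89, 0.456, 0.0], [0.456, -0.89, -0.001], [-0.001, 0.001, -1.0]]
wrist_force: [-1.1, -0.3, -2.0]
finger_gap: 0.717
```

Run:
```python
from k import *
s=observe();print(s['finger_gap']*91.2,s['wrist_force']);to([557.2,44.85,54.2],rot(np.pi/2-1.0985,0)); snap('wrist','w20');snap('scene','sc20');snap('side','sd20')
w=cv2.imread('pics/w20.png')[150:330,180:450]; cv2.imwrite('pics/w20z.png',cv2.resize(w,None,fx=2.9,fy=2.9,interpolation=2))
cv2.imwrite('pics/sc20c.png',cv2.resize(cv2.imread('pics/sc20.png')[150:250,330:450],None,fx=6,fy=6,interpolation=2))
```

```text
65.4359839731268 [-1.07848751 -0.31548049 -2.03060517]
t 23.55 pos [557.2  45.6  54.2] slide units [-0.01  0.02 -0.  ]
dr units [0.01 0.01 0.01]
```

View pics/w20z.png

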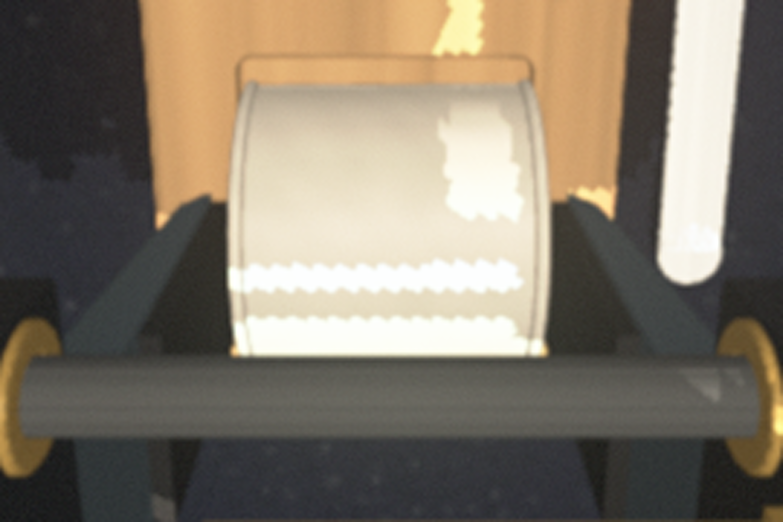

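View pics/sc20c.png

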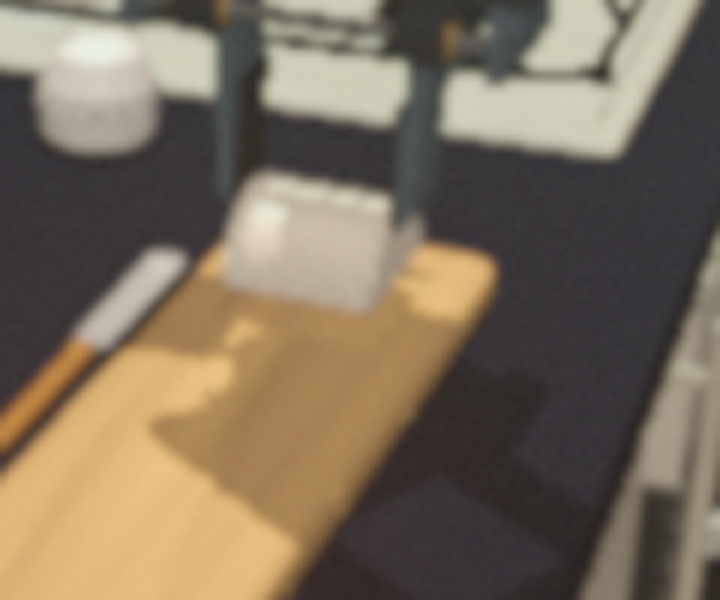

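Run:
```python
from k import *
b=np.array([np.cos(-1.0985),np.sin(-1.0985),0]); n=np.array([-b[1],b[0],0])
E=[onz('w20',180+x/2.9,150+y/2.9,16) for x,y in ((238,56),(535,56))]
C=[onz('w20',180+x/2.9,150+y/2.9,30.1) for x,y in ((243,82),(533,82))]
print(np.linalg.norm(E[1]-E[0]),np.linalg.norm(C[1]-C[0])); d=np.mean(C,0)-np.mean(E,0); print('gap along',d@b,'across',d@n,'yaw diff',np.arctan2((C[1]-C[0])@b,(C[1]-C[0])@n)-np.arctan2((E[1]-E[0])@b,(E[1]-E[0])@n))
```

```text
72.96269651543028 67.14994164704862
gap along 3.329991803295663 across 0.37723797286333377 yaw diff -1.684046494718032e-05
```

It is centred to within half a millimetre: the gap along the board is 3.3 mm (3.5 nominal), it is 0.4 mm off across, and the yaw is equal. I'll lower it in small steps.

apply_moves(plan=[{"dr": [0, 0, 0], "slide": [0, 0, 0.1], "hand": 62}, {"dr": [0, 0, 0], "slide": [0, 0, 0.1], "hand": 62}, {"dr": [0, 0, 0], "slide": [0, 0, 0.1], "hand": 62}, {"dr": [0, 0, 0], "slide": [0, 0, 0.05], "hand": 62}, {"dr": [0, 0, 0], "slide": [0, 0, 0], "hand": 62}, {"dr": [0, 0, 0], "slide": [0, 0, 0], "hand": 62}])

```text
clock: 24.3
eef_pos: [557.6, 45.0, 40.2]
tool_rot: [[0.89, 0.455, 0.0], [0.455, -0.89, -0.001], [-0.0, 0.001, -1.0]]
wrist_force: [0.8, 0.3, -1.8]
finger_gap: 0.719
```

apply_moves(plan=[{"dr": [0, 0, 0], "slide": [0, 0, 0.03], "hand": 62}, {"dr": [0, 0, 0], "slide": [0, 0, 0], "hand": 62}])

```text
clock: 24.5
eef_pos: [557.6, 45.0, 39.0]
tool_rot: [[0.89, 0.455, 0.0], [0.455, -0.89, -0.001], [-0.0, 0.001, -1.0]]
wrist_force: [0.1, -0.3, -2.1]
finger_gap: 0.722
```

At 39.0 there is still no contact, and the board top would have met the rim at 40.1, so the rim is inside the recess. A little lower, then release.

apply_moves(plan=[{"dr": [0, 0, 0], "slide": [0, 0, 0.02], "hand": 62}, {"dr": [0, 0, 0], "slide": [0, 0, 0], "hand": 62}])

```text
clock: 24.7
eef_pos: [557.5, 45.0, 38.2]
tool_rot: [[0.89, 0.455, 0.0], [0.455, -0.89, -0.001], [-0.0, 0.001, -1.0]]
wrist_force: [-0.7, 0.3, -2.3]
finger_gap: 0.721
```

apply_moves(plan=[{"dr": [0, 0, 0], "slide": [0, 0, 0], "hand": 65.5}, {"dr": [0, 0, 0], "slide": [0, 0, 0], "hand": 66.5}, {"dr": [0, 0, 0], "slide": [0, 0, 0], "hand": 67.5}, {"dr": [0, 0, 0], "slide": [0, 0, 0], "hand": 69}, {"dr": [0, 0, 0], "slide": [0, 0, 0], "hand": 72}, {"dr": [0, 0, 0], "slide": [0, 0, 0], "hand": 78}, {"dr": [0, 0, 0], "slide": [0, 0, 0], "hand": 85}, {"dr": [0, 0, 0], "slide": [0, 0, 0], "hand": 91}, {"dr": [0, 0, 0], "slide": [0, 0, 0], "hand": 91}, {"dr": [0, 0, 0], "slide": [0, 0, 0], "hand": 91}])

```text
clock: 25.7
eef_pos: [557.5, 45.0, 38.2]
tool_rot: [[0.89, 0.455, 0.0], [0.455, -0.89, -0.001], [-0.0, 0.001, -1.0]]
wrist_force: [-0.1, -0.3, -0.5]
finger_gap: 0.992
```

apply_moves(plan=[{"dr": [0, 0, 0], "slide": [0, 0, -0.2], "hand": 91}, {"dr": [0, 0, 0], "slide": [0, 0, -0.5], "hand": 91}, {"dr": [0, 0, 0], "slide": [0, 0, -0.8], "hand": 91}, {"dr": [0, 0, 0], "slide": [0, 0, -0.9], "hand": 91}, {"dr": [0, 0, 0], "slide": [0, -0.5, -0.9], "hand": 91}, {"dr": [0, 0, 0], "slide": [0, -0.5, -0.6], "hand": 91}, {"dr": [0, 0, 0], "slide": [0, 0, 0], "hand": 91}, {"dr": [0, 0, 0], "slide": [0, 0, 0], "hand": 91}])

```text
clock: 26.5
eef_pos: [539.2, 80.8, 194.6]
tool_rot: [[0.89, 0.456, 0.002], [0.456, -0.89, -0.002], [0.001, 0.002, -1.0]]
wrist_force: [0.0, -0.4, -0.3]
finger_gap: 0.999
```

Run:
```python
from k import *
s=observe();print(s['clock'],s['eef_pos'].round(1),s['wrist_force']); snap('wrist','w22');snap('scene','sc22');snap('side','sd22')
cv2.imwrite('pics/w22c.png',cv2.resize(cv2.imread('pics/w22.png')[130:270,240:400],None,fx=4.2,fy=4.2,interpolation=2))
cv2.imwrite('pics/sc22c.png',cv2.resize(cv2.imread('pics/sc22.png')[165:230,340:430],None,fx=8,fy=8,interpolation=2))
```

```text
26.5 [539.2  80.8 194.6] [ 0.01574965 -0.36083026 -0.29894673]
```

View pics/w22c.png

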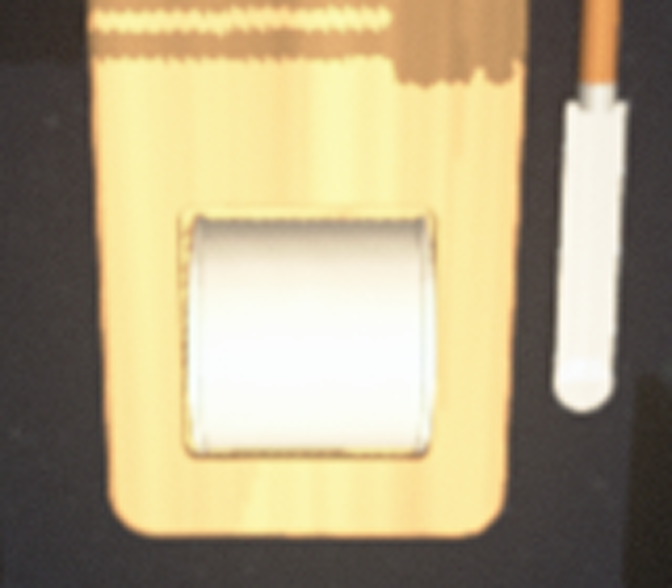

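View pics/sc22c.png

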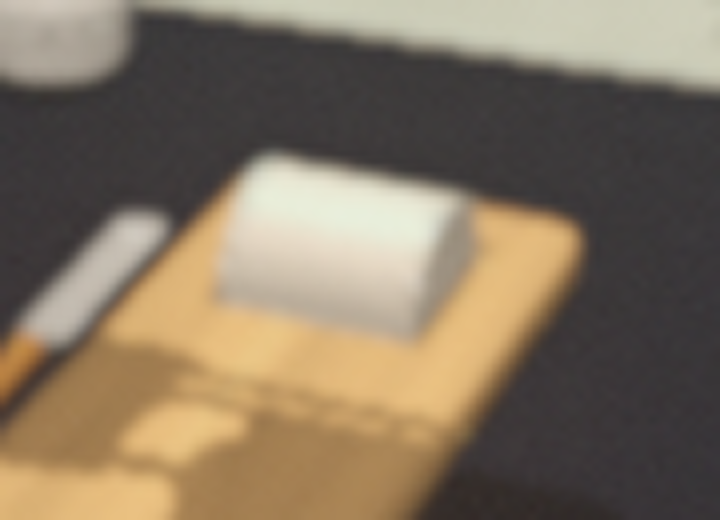

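View pics/sc22.png

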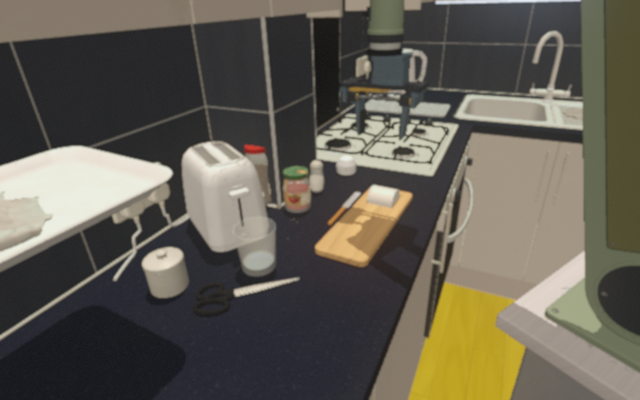

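The cover sits inside the recess outline and the bystanders stand as before. To verify the seating, I'll overlay a model of the seated cover.

Run:
```python
from k import *
b=np.array([np.cos(-1.0985),np.sin(-1.0985),0]); n=np.array([-b[1],b[0],0])
c=np.array([557.8,44.8,12])+0.2*n
out=[]
for t,x0,y0,w,h,f in (('w22',270,165,85,80,6),('sc22',360,178,48,40,8)):
    a=cv2.resize(cv2.imread(f'pics/{t}.png')[y0:y0+h,x0:x0+w],None,fx=f,fy=f,interpolation=2)
    for s in (-33,33):
        for th in np.linspace(0,np.pi,9):
            u=proj(t,c+s*n+35*np.cos(th)*b+[0,0,35*np.sin(th)]); cv2.circle(a,(int((u[0]-x0+.5)*f),int((u[1]-y0+.5)*f)),2,(0,140,0),-1)
    cv2.imwrite(f'pics/{t}m.png',a)
# bystander drift
for t0,t1 in (('scene0','sc22'),('side0','sd22')):
    A=cv2.imread(f'pics/{t0}.png').astype(int);B=cv2.imread(f'pics/{t1}.png').astype(int)
    for nm,(x,y) in {'scene0':{'tumbler':(257,245),'jar':(297,190),'mill':(317,177),'timer':(346,165),'knife':(343,210)},'side0':{'tumbler':(237,255),'jar':(306,187),'mill':(337,167),'timer':(382,149),'knife':(333,225)}}[t0].items():
        r=18 if nm!='knife' else 8; T=A[y-r:y+r,x-r:x+r].astype('uint8'); S=B[y-r-6:y+r+6,x-r-6:x+r+6].astype('uint8'); m=cv2.matchTemplate(S,T,cv2.TM_CCOEFF_NORMED); _,v,_,l=cv2.minMaxLoc(m); print(t0,nm,round(v,2),l[0]-6,l[1]-6)
```

```text
scene0 tumbler 1.0 0 0
scene0 jar 1.0 0 0
scene0 mill 1.0 0 0
scene0 timer 1.0 0 0
scene0 knife 0.75 -6 6
side0 tumbler 1.0 0 0
side0 jar 1.0 0 0
side0 mill 0.98 0 0
side0 timer 0.41 3 0
side0 knife 0.94 -4 3
```

View pics/w22m.png

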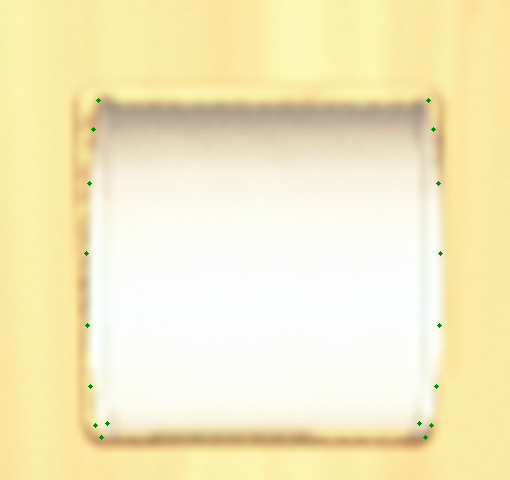

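View pics/sc22m.png

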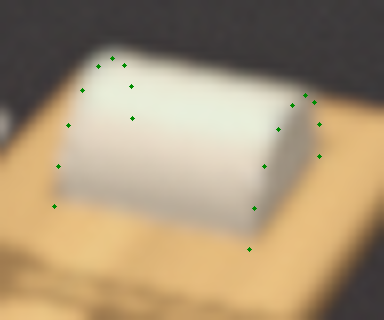

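Run:
```python
import cv2
a=cv2.imread('pics/sd22.png')[185:310,280:425]; cv2.imwrite('pics/sd22c.png',cv2.resize(a,None,fx=5,fy=4.8,interpolation=cv2.INTER_CUBIC))
```

```text
(no output)
```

View pics/sd22c.png

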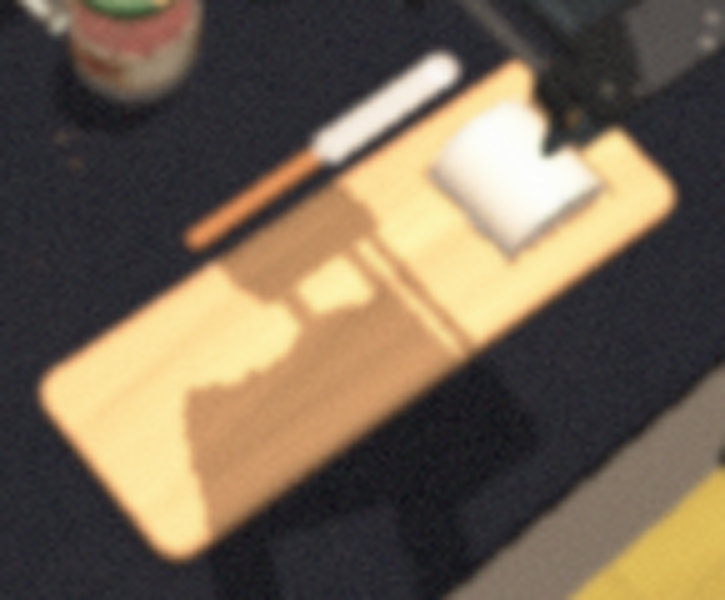

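The knife has not moved: its ends are at the same crop pixels as at the start, (455,65) and (190,240). The cover sits square in the recess and the gripper is clear, so I'll hand the job in.

Run:
```python
from h import *
print(observe()['clock']); print(close_job())
```

```text
26.65
the job is handed in; nothing more can be done
None
```

The cover is open side down in the recess, let go, and I handed the job in at 26.65 s. `close_job` gives no verdict, so this rests on my own checks.

**What I did:** I steadied the rocking cover with a light grip across its ends for about a second. I lifted it, turned it 115° in the air, set its rim on the board and let it pivot down. It dropped the last part, an estimated 30°, when I opened the fingers. I then regripped it from above, carried it to the recess, lowered it in and released it.

**Last checks:**
- **Fit:** Just before lowering, it was within about 0.4 mm of centre and square with the recess.
- **Seating:** The rim went about 2 mm below the board's top without touching anything, then dropped the last 2 mm or so on release. The wrist image matches a model of the seated cover, with the recess edge visible around it.
- **Bystanders:** The tumbler, jar, mill and timer match the first pictures in the scene view. The knife's ends are at the same pixels in the side view.

**What disagreed or failed:**
- **First regrip:** The fingers closed to 58 mm on the 66 mm cover and met no resistance, so I reopened. The cover had not moved, and gripping 4 mm lower held.
- **Scene overlay:** In the scene view the cover appears about 1 pixel (2 mm) higher than the model. I put this down to the recess lip hiding its base, plus calibration error.
- **Automatic image match:** It was unreliable for the knife in both views and for the timer in the side view. I checked the knife by eye, and relied on the scene view for the timer.

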